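# Dose the primer and set out the cloud blanks

## Task

Get a priming job ready: slide the paint dish up the ramp (never lifting it clear) until it is fully home against the stop under the pump's spout, press the pump all the way down and let it rise fully at least once for every cloud blank on the bench, never pumping without the dish in place, and then slide the dish back down so that it stands flat on the bench just in front of the ramp and clear of it. Set the blanks out flat in a neat row with their straight edges touching the batten and their bumps towards the robot, one centred on each pencil mark, filling the marks from the left-hand end (as the robot sees it) without leaving one out. Leave the jar, the tape and the sanding block where they are.

Things in the scene. Friction and masses are not known exactly. Their poses are not given: they have to be found in the camera images.
- blank1_mid (a point): White wooden cloud-shaped blank lying flat, 18 mm thick, 45 g; 3 to 5 are there, all alike (None = absent). Straight base 60 mm long (its y) by 32 mm deep (its x), three round bumps on one long side. Point: centre of the base, half-way up; from it the straight edge is 16 mm to +x, the flat ends 30 mm to +y and -y, the bumps reach 31 mm to -x, the balance point is 3 mm to -x. z up; either face will do.
- blank2_mid (a point): White wooden cloud-shaped blank lying flat, 18 mm thick, 45 g; 3 to 5 are there, all alike (None = absent). Straight base 60 mm long (its y) by 32 mm deep (its x), three round bumps on one long side. Point: centre of the base, half-way up; from it the straight edge is 16 mm to +x, the flat ends 30 mm to +y and -y, the bumps reach 31 mm to -x, the balance point is 3 mm to -x. z up; either face will do.
- blank3_mid (a point): White wooden cloud-shaped blank lying flat, 18 mm thick, 45 g; 3 to 5 are there, all alike (None = absent). Straight base 60 mm long (its y) by 32 mm deep (its x), three round bumps on one long side. Point: centre of the base, half-way up; from it the straight edge is 16 mm to +x, the flat ends 30 mm to +y and -y, the bumps reach 31 mm to -x, the balance point is 3 mm to -x. z up; either face will do.
- blank4_mid (a point): White wooden cloud-shaped blank lying flat, 18 mm thick, 45 g; 3 to 5 are there, all alike (None = absent). Straight base 60 mm long (its y) by 32 mm deep (its x), three round bumps on one long side. Point: centre of the base, half-way up; from it the straight edge is 16 mm to +x, the flat ends 30 mm to +y and -y, the bumps reach 31 mm to -x, the balance point is 3 mm to -x. z up; either face will do.
- blank5_mid (a point): White wooden cloud-shaped blank lying flat, 18 mm thick, 45 g; 3 to 5 are there, all alike (None = absent). Straight base 60 mm long (its y) by 32 mm deep (its x), three round bumps on one long side. Point: centre of the base, half-way up; from it the straight edge is 16 mm to +x, the flat ends 30 mm to +y and -y, the bumps reach 31 mm to -x, the balance point is 3 mm to -x. z up; either face will do.
- mark1 (a point): Pencil mark 1 of 5, counted from the left-hand (+y) end of the batten: the point on the batten's front face, 9 mm above the bench, where the middle of a blank's straight edge belongs. Axes as the batten. Marks are 92 mm apart. A seated blank's centre is 16 mm in front (-x) of its mark and its axes are parallel to the batten's.
- mark2 (a point): Pencil mark 2 of 5, counted from the left-hand (+y) end of the batten: the point on the batten's front face, 9 mm above the bench, where the middle of a blank's straight edge belongs. Axes as the batten. Marks are 92 mm apart. A seated blank's centre is 16 mm in front (-x) of its mark and its axes are parallel to the batten's.
- mark3 (a point): Pencil mark 3 of 5, counted from the left-hand (+y) end of the batten: the point on the batten's front face, 9 mm above the bench, where the middle of a blank's straight edge belongs. Axes as the batten. Marks are 92 mm apart. A seated blank's centre is 16 mm in front (-x) of its mark and its axes are parallel to the batten's.
- mark4 (a point): Pencil mark 4 of 5, counted from the left-hand (+y) end of the batten: the point on the batten's front face, 9 mm above the bench, where the middle of a blank's straight edge belongs. Axes as the batten. Marks are 92 mm apart. A seated blank's centre is 16 mm in front (-x) of its mark and its axes are parallel to the batten's.
- mark5 (a point): Pencil mark 5 of 5, counted from the left-hand (+y) end of the batten: the point on the batten's front face, 9 mm above the bench, where the middle of a blank's straight edge belongs. Axes as the batten. Marks are 92 mm apart. A seated blank's centre is 16 mm in front (-x) of its mark and its axes are parallel to the batten's.
- batten: Straight wooden batten fixed to the bench, 460 mm long (its y), 30 mm deep, 12 mm high, dark pencil marks across its top, paper on the bench in front of it. Origin: middle of the front face (the long side towards the robot) at bench level; x points away from the robot through the batten, y along it to the robot's left, z up.
- station: Fixed wooden dosing station: ramp, 12 mm high platform with side rails, stop board across its far end, and a 1-litre pump bottle beside it at x = 0, y = -125 mm. Origin: bench level under the platform's middle; x is the way the dish is slid on, z up. Platform from x = -57.5 to 57.5 mm (face of the stop, 55 mm high). Side rails 34 mm high, 128 mm apart inside.
- ramp_foot (a point): Middle of the ramp's foot, at bench level, 122.5 mm before the platform's middle (station x = -122.5 mm); axes as the station. The ramp, 128 mm wide, rises 12 mm from here to the platform 65 mm on. Guides 30 mm high flare out beside it to about 170 mm apart near the foot.
- spout (a point): Tip of the pump's spout, about 230 mm above the bench when the pump is up, over the platform at station x = 0, y = -25 mm. It moves with the pump head.
- pump (a joint): Stroke of the pump head in m: 0 = up, 0.022 = bottomed on its stop. Sprung: starts to move at about 2.5 N, about 11 N at the bottom, rises by itself when let go.
- pump_top (a point): Middle of the flat top of the pump head, a disc 40 mm across, 252 mm above the bench when up; it is pressed straight down.
- dish_mid (a point): Open square grey plastic paint dish, 110 x 110 mm, 35 mm high, walls 4 mm, 0.25 kg, with a stub handle on its -x side. This point is its centre, 17.5 mm above its underside; the dish's x points from the handle to the front that goes up the ramp first. Against the stop this point is at x = 2.5 mm in the station's frame and about 29.5 mm above the bench.
- dish_handle (a point): Centre of the dish's stub handle, a level bar 45 mm long (dish x) by 16 mm wide (dish y) by 14 mm high, 24 mm above the dish's underside and 80 mm behind its centre; free bench below it. Axes as the dish.
- jar_mid (a point): Small glass jar with steel lid, 42 mm across, 45 mm high; a bystander. Point at its centre.
- tape_mid (a point): Roll of paper tape, 90 mm across, 25 mm high; a bystander. Point at its centre.
- sander_mid (a point): Cork sanding block 65 x 100 x 30 mm; a bystander. Point at its centre.

How it is judged:
On the way, in this order (a step that is already met when the one before it is completed fails the run):
1. the dish is home on the station against the stop, under the spout (x of dish_mid in the frame of station between -0.005 and 0.012 m and y of dish_mid in the frame of station between -0.015 and 0.015 m and height (world z) of dish_mid below 0.034 m and angle between dish_mid's own z axis and vertical below 0.05 rad), for 0.2 s.
2. a full stroke for blank 1, if it is there: the pump head is down on its stop (within 2 mm) (z of blank1_mid in the frame of pump_top above -0.223 m and height (world z) of blank1_mid below 0.012 m), for 0.05 s.
3. the pump head has risen again (within 4 mm of the top) after the stroke for blank 1 (z of blank1_mid in the frame of pump_top below -0.239 m), for 0.05 s.
4. a full stroke for blank 2, if it is there: the pump head is down on its stop (within 2 mm) (z of blank2_mid in the frame of pump_top above -0.223 m and height (world z) of blank2_mid below 0.012 m), for 0.05 s.
5. the pump head has risen again (within 4 mm of the top) after the stroke for blank 2 (z of blank2_mid in the frame of pump_top below -0.239 m), for 0.05 s.
6. a full stroke for blank 3, if it is there: the pump head is down on its stop (within 2 mm) (z of blank3_mid in the frame of pump_top above -0.223 m and height (world z) of blank3_mid below 0.012 m), for 0.05 s.
7. the pump head has risen again (within 4 mm of the top) after the stroke for blank 3 (z of blank3_mid in the frame of pump_top below -0.239 m), for 0.05 s.
8. a full stroke for blank 4, if it is there: the pump head is down on its stop (within 2 mm) (z of blank4_mid in the frame of pump_top above -0.223 m and height (world z) of blank4_mid below 0.012 m), for 0.05 s.
9. the pump head has risen again (within 4 mm of the top) after the stroke for blank 4 (z of blank4_mid in the frame of pump_top below -0.239 m), for 0.05 s.
10. a full stroke for blank 5, if it is there: the pump head is down on its stop (within 2 mm) (z of blank5_mid in the frame of pump_top above -0.223 m and height (world z) of blank5_mid below 0.012 m), for 0.05 s.
At the end, for the whole second after the job is handed in: Dish flat on the bench, centre 168-260 mm before the platform's middle, within 80 mm of the ramp's centre line; pump up; each blank flat and at rest, edge within 4 mm of the batten, parallel within 5 degrees, within 9 mm of a mark; marks filled from the left (x of dish_mid in the frame of station between -0.26 and -0.168 m and y of dish_mid in the frame of station between -0.08 and 0.08 m and height (world z) of dish_mid below 0.0205 m and angle between dish_mid's own z axis and vertical below 0.03 rad and value of joint pump below 0.004 m and ((x of blank1_mid in the frame of mark1 between -0.0205 and -0.012 m and y of blank1_mid in the frame of mark1 between -0.009 and 0.009 m) or (x of blank1_mid in the frame of mark2 between -0.0205 and -0.012 m and y of blank1_mid in the frame of mark2 between -0.009 and 0.009 m) or (x of blank1_mid in the frame of mark3 between -0.0205 and -0.012 m and y of blank1_mid in the frame of mark3 between -0.009 and 0.009 m) or (x of blank1_mid in the frame of mark4 between -0.0205 and -0.012 m and y of blank1_mid in the frame of mark4 between -0.009 and 0.009 m) or (x of blank1_mid in the frame of mark5 between -0.0205 and -0.012 m and y of blank1_mid in the frame of mark5 between -0.009 and 0.009 m)) and angle between the y axis of each of blank1_mid, blank2_mid, blank3_mid, blank4_mid, blank5_mid and the y axis of batten, either way round below 0.09 rad and (angle between blank1_mid's own z axis and vertical below 0.06 rad or angle between blank1_mid's own z axis and vertical above 3.08 rad) and height (world z) of each of blank1_mid, blank2_mid, blank3_mid, blank4_mid, blank5_mid below 0.013 m and linear speed of each of blank1, blank2, blank3, blank4, blank5 below 0.02 m/s and ((x of blank2_mid in the frame of mark1 between -0.0205 and -0.012 m and y of blank2_mid in the frame of mark1 between -0.009 and 0.009 m) or (x of blank2_mid in the frame of mark2 between -0.0205 and -0.012 m and y of blank2_mid in the frame of mark2 between -0.009 and 0.009 m) or (x of blank2_mid in the frame of mark3 between -0.0205 and -0.012 m and y of blank2_mid in the frame of mark3 between -0.009 and 0.009 m) or (x of blank2_mid in the frame of mark4 between -0.0205 and -0.012 m and y of blank2_mid in the frame of mark4 between -0.009 and 0.009 m) or (x of blank2_mid in the frame of mark5 between -0.0205 and -0.012 m and y of blank2_mid in the frame of mark5 between -0.009 and 0.009 m)) and (angle between blank2_mid's own z axis and vertical below 0.06 rad or angle between blank2_mid's own z axis and vertical above 3.08 rad) and ((x of blank3_mid in the frame of mark1 between -0.0205 and -0.012 m and y of blank3_mid in the frame of mark1 between -0.009 and 0.009 m) or (x of blank3_mid in the frame of mark2 between -0.0205 and -0.012 m and y of blank3_mid in the frame of mark2 between -0.009 and 0.009 m) or (x of blank3_mid in the frame of mark3 between -0.0205 and -0.012 m and y of blank3_mid in the frame of mark3 between -0.009 and 0.009 m) or (x of blank3_mid in the frame of mark4 between -0.0205 and -0.012 m and y of blank3_mid in the frame of mark4 between -0.009 and 0.009 m) or (x of blank3_mid in the frame of mark5 between -0.0205 and -0.012 m and y of blank3_mid in the frame of mark5 between -0.009 and 0.009 m)) and (angle between blank3_mid's own z axis and vertical below 0.06 rad or angle between blank3_mid's own z axis and vertical above 3.08 rad) and ((x of blank4_mid in the frame of mark1 between -0.0205 and -0.012 m and y of blank4_mid in the frame of mark1 between -0.009 and 0.009 m) or (x of blank4_mid in the frame of mark2 between -0.0205 and -0.012 m and y of blank4_mid in the frame of mark2 between -0.009 and 0.009 m) or (x of blank4_mid in the frame of mark3 between -0.0205 and -0.012 m and y of blank4_mid in the frame of mark3 between -0.009 and 0.009 m) or (x of blank4_mid in the frame of mark4 between -0.0205 and -0.012 m and y of blank4_mid in the frame of mark4 between -0.009 and 0.009 m) or (x of blank4_mid in the frame of mark5 between -0.0205 and -0.012 m and y of blank4_mid in the frame of mark5 between -0.009 and 0.009 m)) and (angle between blank4_mid's own z axis and vertical below 0.06 rad or angle between blank4_mid's own z axis and vertical above 3.08 rad) and ((x of blank5_mid in the frame of mark1 between -0.0205 and -0.012 m and y of blank5_mid in the frame of mark1 between -0.009 and 0.009 m) or (x of blank5_mid in the frame of mark2 between -0.0205 and -0.012 m and y of blank5_mid in the frame of mark2 between -0.009 and 0.009 m) or (x of blank5_mid in the frame of mark3 between -0.0205 and -0.012 m and y of blank5_mid in the frame of mark3 between -0.009 and 0.009 m) or (x of blank5_mid in the frame of mark4 between -0.0205 and -0.012 m and y of blank5_mid in the frame of mark4 between -0.009 and 0.009 m) or (x of blank5_mid in the frame of mark5 between -0.0205 and -0.012 m and y of blank5_mid in the frame of mark5 between -0.009 and 0.009 m)) and (angle between blank5_mid's own z axis and vertical below 0.06 rad or angle between blank5_mid's own z axis and vertical above 3.08 rad) and ((x of blank1_mid in the frame of mark1 between -0.0205 and -0.012 m and y of blank1_mid in the frame of mark1 between -0.009 and 0.009 m) or (x of blank2_mid in the frame of mark1 between -0.0205 and -0.012 m and y of blank2_mid in the frame of mark1 between -0.009 and 0.009 m) or (x of blank3_mid in the frame of mark1 between -0.0205 and -0.012 m and y of blank3_mid in the frame of mark1 between -0.009 and 0.009 m) or (x of blank4_mid in the frame of mark1 between -0.0205 and -0.012 m and y of blank4_mid in the frame of mark1 between -0.009 and 0.009 m) or (x of blank5_mid in the frame of mark1 between -0.0205 and -0.012 m and y of blank5_mid in the frame of mark1 between -0.009 and 0.009 m)) and ((x of blank1_mid in the frame of mark2 between -0.0205 and -0.012 m and y of blank1_mid in the frame of mark2 between -0.009 and 0.009 m) or (x of blank2_mid in the frame of mark2 between -0.0205 and -0.012 m and y of blank2_mid in the frame of mark2 between -0.009 and 0.009 m) or (x of blank3_mid in the frame of mark2 between -0.0205 and -0.012 m and y of blank3_mid in the frame of mark2 between -0.009 and 0.009 m) or (x of blank4_mid in the frame of mark2 between -0.0205 and -0.012 m and y of blank4_mid in the frame of mark2 between -0.009 and 0.009 m) or (x of blank5_mid in the frame of mark2 between -0.0205 and -0.012 m and y of blank5_mid in the frame of mark2 between -0.009 and 0.009 m)) and ((x of blank1_mid in the frame of mark3 between -0.0205 and -0.012 m and y of blank1_mid in the frame of mark3 between -0.009 and 0.009 m) or (x of blank2_mid in the frame of mark3 between -0.0205 and -0.012 m and y of blank2_mid in the frame of mark3 between -0.009 and 0.009 m) or (x of blank3_mid in the frame of mark3 between -0.0205 and -0.012 m and y of blank3_mid in the frame of mark3 between -0.009 and 0.009 m) or (x of blank4_mid in the frame of mark3 between -0.0205 and -0.012 m and y of blank4_mid in the frame of mark3 between -0.009 and 0.009 m) or (x of blank5_mid in the frame of mark3 between -0.0205 and -0.012 m and y of blank5_mid in the frame of mark3 between -0.009 and 0.009 m)) and (((x of blank1_mid in the frame of mark4 between -0.0205 and -0.012 m and y of blank1_mid in the frame of mark4 between -0.009 and 0.009 m) or (x of blank2_mid in the frame of mark4 between -0.0205 and -0.012 m and y of blank2_mid in the frame of mark4 between -0.009 and 0.009 m) or (x of blank3_mid in the frame of mark4 between -0.0205 and -0.012 m and y of blank3_mid in the frame of mark4 between -0.009 and 0.009 m) or (x of blank4_mid in the frame of mark4 between -0.0205 and -0.012 m and y of blank4_mid in the frame of mark4 between -0.009 and 0.009 m) or (x of blank5_mid in the frame of mark4 between -0.0205 and -0.012 m and y of blank5_mid in the frame of mark4 between -0.009 and 0.009 m)) or not ((x of blank1_mid in the frame of mark5 between -0.0205 and -0.012 m and y of blank1_mid in the frame of mark5 between -0.009 and 0.009 m) or (x of blank2_mid in the frame of mark5 between -0.0205 and -0.012 m and y of blank2_mid in the frame of mark5 between -0.009 and 0.009 m) or (x of blank3_mid in the frame of mark5 between -0.0205 and -0.012 m and y of blank3_mid in the frame of mark5 between -0.009 and 0.009 m) or (x of blank4_mid in the frame of mark5 between -0.0205 and -0.012 m and y of blank4_mid in the frame of mark5 between -0.009 and 0.009 m) or (x of blank5_mid in the frame of mark5 between -0.0205 and -0.012 m and y of blank5_mid in the frame of mark5 between -0.009 and 0.009 m)))); the robot touches nothing.
It fails at once if the pump is pressed while the dish is not on the platform (value of joint pump above 0.006 m and (x of dish_mid in the frame of station below -0.03 m or height (world z) of dish_mid below 0.022 m)).
It fails at once if the dish is lifted clear (height (world z) of dish_mid above 0.048 m).
It fails at once if a bystander (jar, tape, sanding block) is shoved more than 4 cm (distance of any of jar_mid, tape_mid, sander_mid from where it was at the start of the episode above 0.04 m).
Of blank1, blank2, blank3, blank4, blank5 only 3 to 5 are there at a start; the rules pass over those that are not, and their reading is None.
At some moment in a run one of blank1, blank2, blank3, blank4, blank5 may be knocked a few centimetres aside while the robot is not near it.
Once in a run the grip may slacken for a moment while it holds something.
It also fails if it takes over 210 s, if anything falls off the work surface, if the arm or the gripper's body presses on something with over 40 N, if the wrist force passes 120 N, or if a joint passes its speed limit or range.

## Robot

A 6-joint arm with a two-finger parallel gripper is mounted at the origin on the work surface. World frame = base frame: x ahead of the robot, y to its left, z up, the work surface at z = 0. Lengths are in m, angles in rad, forces in N, time in s.
With the tool pointing down it reaches from about 0.275 to 0.85 m from the base axis. Payload 5.2 kg.
Tool frame: the origin (TCP) lies on the centre line of the jaws, within the pads' length; the fingertips stand 14 mm ahead of it and the grasp point (between the pads) lies 5 mm behind it; z points along the fingers, y is the line along which they close (so a half turn about z gives the same grasp; the last joint's range is limited). The gripper opens to 85 mm and grips with 20 to 120 N. Pads are 22 mm wide; open, the fingers measure 114 mm over their backs; the gripper's body (76 mm by 85 mm) begins 54 mm behind the grasp point. The pads swing forward as they close: fully open they stand 13 mm farther back than shut.
Start: joints at [-1.483, 0.259, 1.535, -0, 1.348, -0.203], TCP at [0.158, -0.527, 0.245] pointing down, gripper open.
Joint ranges: [-3.14, 3.14], [-0.91, 2.08], [0.19, 2.58], [-1.22, 4.36], [0.22, 2.71], [-3.12, 3.12]. Speed limits (rad/s): [2.57, 2.57, 3.14, 3.14, 3.14, 3.14].

## Interface

Orientations are given as a 3x3 rotation matrix whose columns are the frame's x, y, z axes.
In Python, from workcell import r gives the robot as it stands. The module is installed in compiled form; this text tells all that it offers.
- The arm moves only by the shell command python3 -m creep 'ROWS'. ROWS is JSON, one flat list of numbers, 7 for each row, row after row: the turn, a rotation vector about the tool's x, y, z in degrees, then the shift along the tool's x, y, z in mm, then the closure, from 0 (fully open) to 1 (shut). In form: [rx, ry, rz, dx, dy, dz, gripper, rx, ry, rz, dx, dy, dz, gripper, ...]. A call has 1 to 5 rows; each row is the pose to reach, as a shift and turn from the pose commanded when the call began, along the tool's axes at that moment; what a row does not reach only later rows make up. A row lasts 1/12 s, in which the tool goes at most 41.7 mm and 7.16 degrees, less where a joint would pass 70% of its speed; a pose out of reach is approached as far as the arm can. A call with a gripper value outside its range is refused whole. The fingers move at their own pace and stop on an object; the grip force is fixed at half the most. Time passes only in rows, so rows that repeat a pose let the fingers close. It gives the time, the measured TCP pose, the force, the opening and the grip force at its end, in the units of the state.
- r.state(): the state, without advancing time (a new reading comes with each control period).
- r.get_image(name): name is "scene" or "top"; returns the picture (480x640x3 uint8, blue, green, red); there is no depth.
- r.camera_params(name): a dict with "K" (3x3 intrinsics, pixels), "D" ([k1, k2, p1, p2, k3] as OpenCV has them; the pictures are not rectified), "R" (3x3) and "t" (3): a world point X has camera coordinates R X + t. Camera axes: x right, y down, z forward; pixel columns grow to the right and rows downward; lengths in m; the calibration is good to about 2 mm. A picture is of the moment at which its call begins. camera_params takes no time and is no camera call.
- r.close_job(): hands the job in; it is judged then, once.
The state is a dict: "clock": time; "joint_pos": joint angles; "joint_velocities": joint speeds; "tau": joint torques, N m; "tool_pos": TCP position; "tcp_rot": TCP orientation; "force": force on the tool from outside, world axes, zero at the start; "torque": the same for the moment, N m; "opening": finger opening in m; "gripper_force": force on a finger pad.
Only numpy, scipy, OpenCV 4.12 (cv2) and the standard library are available. Lean on these libraries where they do the work, as an engineer would, in place of code of your own. Each camera call takes 0.05 s, during which the arm holds its last target. There are 200 camera calls.

## Working session

There is one attempt and no reset: what is moved stays moved. The work goes in short steps, Python scripts to look and compute and a shell command to move; the robot and the scene stay as the last step left them, time stands still between calls to the robot, and variables do not carry over. Pictures are saved under pics/ and viewed, at most 14 in all, crops included, and the job is handed in when it is done.

```bash
mkdir -p pics
python3 - <<'E'
from workcell import r
import cv2
for n in("scene","top"):
    cv2.imwrite(f"pics/{n}0.png",r.get_image(n)); p=r.camera_params(n); print(n,p)
s=r.state();print(s)
E
```

```text
scene {'K': array([[471.55559972,   0.        , 316.68837139],
       [  0.        , 471.55559972, 235.68391703],
       [  0.        ,   0.        ,   1.        ]]), 'D': array([-0.0896954,  0.       ,  0.       ,  0.       ,  0.       ]), 'R': array([[-0.39240038,  0.91971018,  0.01245484],
       [ 0.78818453,  0.34320223, -0.51085945],
       [-0.47411716, -0.19064472, -0.85957402]]), 't': array([ 0.29030916, -0.35599658,  1.38851929])}
top {'K': array([[624.24849875,   0.        , 312.58798948],
       [  0.        , 624.24849875, 238.95251573],
       [  0.        ,   0.        ,   1.        ]]), 'D': array([-0.07928949,  0.        ,  0.        ,  0.        ,  0.        ]), 'R': array([[-0.02300749, -0.99963729,  0.01399779],
       [-0.99329915,  0.02127092, -0.11359733],
       [ 0.11325838, -0.01651758, -0.99342826]]), 't': array([-0.05567865,  0.60951238,  1.35603102])}
{'clock': 0.1, 'joint_pos': array([-1.48281614e+00,  2.59272843e-01,  1.53596343e+00, -1.87420296e-06,
        1.34804037e+00, -2.02822556e-01]), 'joint_velocities': array([ 0.00040583, -0.00206289, -0.00138399, -0.00066894, -0.00102025,
        0.00029559]), 'tau': array([ 2.25293421e-03, -4.46968281e+01, -2.91247487e+01, -2.35383814e-04,
        6.38951169e-03,  5.18963752e-07]), 'tool_pos': array([ 0.15766555, -0.52643779,  0.24456046]), 'tcp_rot': array([[ 9.58013928e-01,  2.86721627e-01, -1.49787425e-04],
       [ 2.86721467e-01, -9.58012519e-01,  1.67731515e-03],
       [ 3.37424299e-04, -1.64983854e-03, -9.99998582e-01]]), 'force': array([-0.18611547, -0.36275246, -0.06367683]), 'torque': array([ 0.02358887, -0.03039393, -0.02602991]), 'gripper_force': 0.0, 'opening': 0.08524877089202593}
```

View pics/top0.png

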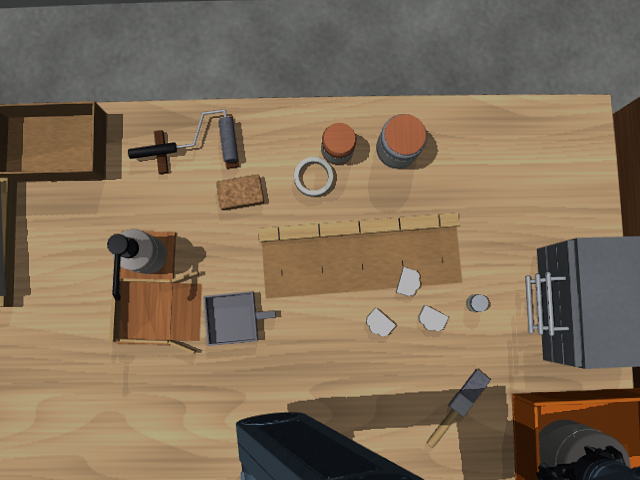

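View pics/scene0.png

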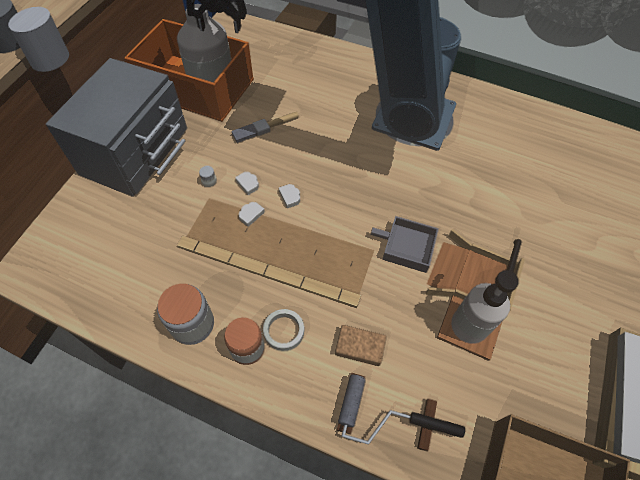

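The top view shows three blanks at about (380,322), (433,319) and (409,281). The dish is at (232,318) with its handle at (268,315). The ramp and station are to its left (115–200, 280–345), the pump head is at (121,245), and the batten runs from (260,235) to (459,218).

```bash
cat > h.py <<'E'
import numpy as np, cv2
from workcell import r
def ray(n,px):
    p=r.camera_params(n);u=cv2.undistortPoints(np.float64(px).reshape(-1,1,2),p["K"],p["D"]).reshape(-1,2)
    d=np.c_[u,np.ones(len(u))]@p["R"]; return -p["R"].T@p["t"],d
def p2w(n,px,z):
    c,d=ray(n,px); return (c+d*((z-c[2])/d[:,2])[:,None])[:,:2]
def w2p(n,X):
    p=r.camera_params(n);return cv2.projectPoints(np.float64(X).reshape(-1,1,3),cv2.Rodrigues(p["R"])[0],p["t"],p["K"],p["D"])[0].reshape(-1,2)
def rect(name,x0,x1,y0,y1,z,out,cam="top",s=2000):
    # rectified plan view at height z: up=+x, left=+y ; s px per m
    W=int((y1-y0)*s);H=int((x1-x0)*s)
    yy=y1-(np.arange(W)+.5)/s; xx=x1-(np.arange(H)+.5)/s
    Y,X=np.meshgrid(yy,xx); m=w2p(cam,np.stack([X,Y,np.full_like(X,z)],-1)).astype(np.float32).reshape(H,W,2)
    im=cv2.remap(r.get_image(cam),m[...,0],m[...,1],cv2.INTER_CUBIC)
    cv2.imwrite(out,im); return im
E
python3 - <<'E'
from h import *
print(p2w("top",[(260,230),(459,215),(380,322),(433,319),(409,281),(232,318),(115,344),(478,302)],0.0))
a=p2w("top",[(100,350),(470,210)],0.01);print(a)
rect("a",a[0,0]-.02,a[1,0]+.02,a[1,1]-.02,a[0,1]+.0-0.38,0.012,"pics/bat.png",s=1500)
rect("a",a[0,0]-.03,a[0,0]+.27,a[0,1]-.43,a[0,1]+.02,0.012,"pics/st.png",s=1700)
E
```

```text
[[ 0.63531261  0.05001914]
 [ 0.66063586 -0.40973904]
 [ 0.42004825 -0.21774051]
 [ 0.42361582 -0.33861925]
 [ 0.51105624 -0.2871416 ]
 [ 0.436709    0.11598542]
 [ 0.38328919  0.38123728]
 [ 0.45926899 -0.44388855]]
[[ 0.37092837  0.41218728]
 [ 0.67028453 -0.43340904]]
```

Run:
```python
from h import *
# region A batten: x .37-.70,y -.48..0.08 ; B station x .34-.64, y .0-.43
rect("a",.37,.70,-.48,.08,0.012,"pics/bat2.png",s=1400)
rect("a",.32,.64,.0,.44,0.012,"pics/st2.png",s=1700)
```

```text
(no output)
```

View pics/bat2.png

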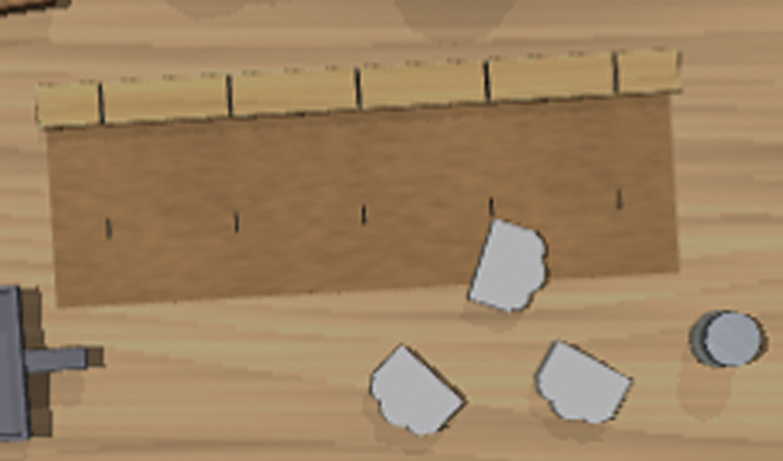

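View pics/st2.png

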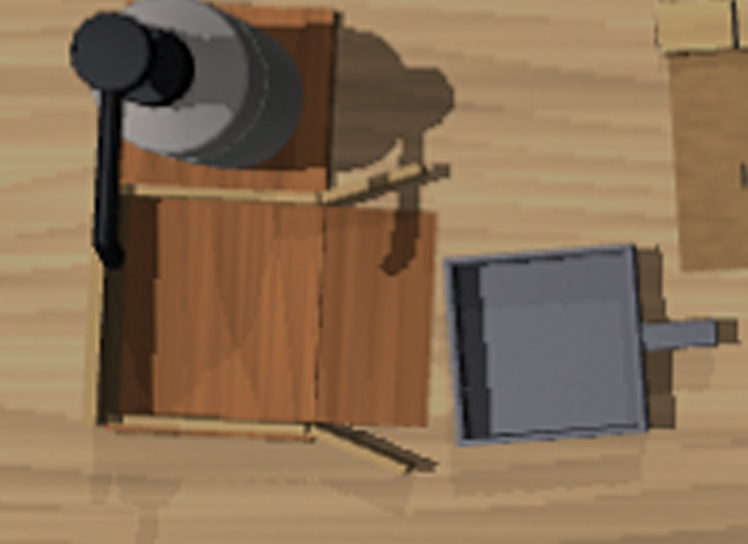

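The plan views show the mark feet at bat2 pixels (102,124) to (616,95). In st2 the dish rim corners are at (447,260), (633,246), (645,430) and (461,443), and the ramp foot runs from (437,210) to (430,428). There are three blanks, so at least three strokes are needed. I'll check the station estimate against the pump head and stop, then plan the first move.

```bash
cat >> h.py <<'E'
S0=np.array([.456,.309]);SY=88.
def rot(a): a=np.radians(a);return np.array([[np.cos(a),-np.sin(a)],[np.sin(a),np.cos(a)]])
def st2w(x,y): return S0+rot(SY)@[x,y]
def plan(x,y,z,yaw):
    s=r.state();R=s["tcp_rot"];a=np.radians(yaw)
    T=np.array([[np.cos(a),np.sin(a),0],[np.sin(a),-np.cos(a),0],[0,0,-1]])
    rv=cv2.Rodrigues(R.T@T)[0].ravel()
    print("rot",np.degrees(rv).round(1),"shift",(1000*R.T@(np.array([x,y,z])-s["tool_pos"])).round(1))
def st():
    s=r.state();R=s["tcp_rot"];print("t%.1f"%s["clock"],s["tool_pos"].round(4),"yaw%.1f"%np.degrees(np.arctan2(R[1,0],R[0,0])),"F",s["force"].round(1),"op%.4f gf%.1f"%(s["opening"],s["gripper_force"]))
E
python3 - <<'E'
from h import *
q=lambda x,y,z:np.r_[st2w(x,y),z]
P={"pump":q(0,-.125,.252),"spout":q(0,-.025,.23),"foot+":q(-.1225,.064,0),"foot-":q(-.1225,-.064,0),"edge+":q(-.0575,.064,.012),"edge-":q(-.0575,-.064,.012),"stoptop+":q(.0575,.064,.055),"stoptop-":q(.0575,-.064,.055)}
for k,v in P.items(): print(k,v.round(3),w2p("top",v)[0].round(0),w2p("scene",v)[0].round(0))
im=cv2.resize(r.get_image("top")[225:355,100:290],None,fx=4,fy=4,interpolation=cv2.INTER_CUBIC)
for v in P.values():
    c=((w2p("top",v)[0]-[100,225])*4).astype(int);cv2.circle(im,tuple(map(int,c)),4,(0,255,255),1)
cv2.imwrite("pics/ov.png",im)
a=st2w(0,0)
h=np.array([.437,.116])+rot(94.2)@[-.080,0];print("handle",h)
plan(h[0],h[1],.12,94.2)
E
```

```text
pump [0.581 0.305 0.252] [116. 244.] [508. 279.]
spout [0.481 0.308 0.23 ] [117. 298.] [516. 242.]
foot+ [0.388 0.189 0.   ] [200. 341.] [442. 241.]
foot- [0.516 0.184 0.   ] [202. 284.] [426. 284.]
edge+ [0.39  0.254 0.012] [170. 340.] [468. 249.]
edge- [0.518 0.249 0.012] [172. 283.] [453. 292.]
stoptop+ [0.394 0.369 0.055] [113. 340.] [520. 258.]
stoptop- [0.522 0.364 0.055] [116. 281.] [507. 305.]
handle [0.44285906 0.03621484]
rot [ -0.   -0.  -77.5] shift [ 434.6 -457.6  125.4]
```

View pics/ov.png

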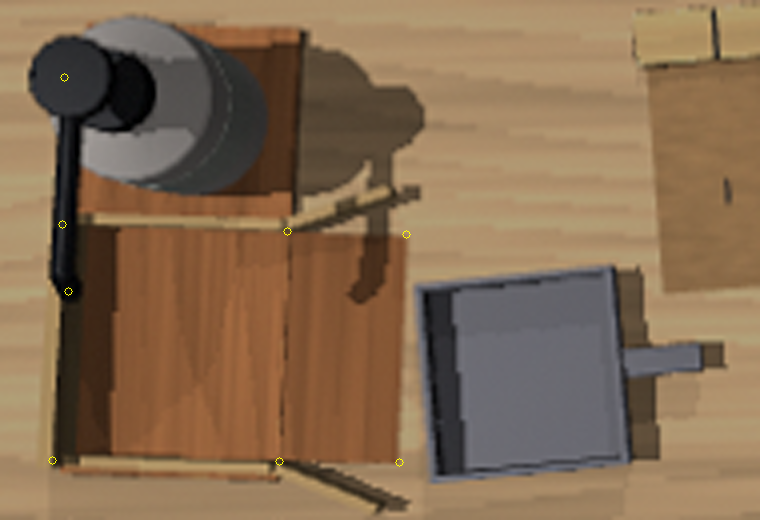

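The overlay fits within about 2 mm. The pump head's centre is at (70,77) against a predicted (64,77). Next I move towards the handle.

```bash
python3 -m creep '[0,0,0,30,-30,0,0, 0,0,0,55,-58,0,0, 0,0,0,83,-87,0,0, 0,0,0,110,-116,0,0, 0,0,0,137,-145,0,0]'
python3 -m creep '[0,0,0,28,-29,0,0, 0,0,0,55,-58,0,0, 0,0,0,83,-87,0,0, 0,0,0,110,-116,0,0, 0,0,0,137,-145,0,0]'
python3 -m creep '[0,0,0,28,-29,0,0, 0,0,0,55,-58,0,0, 0,0,0,83,-87,0,0, 0,0,0,110,-116,0,0, 0,0,0,137,-145,0,0]'
python3 -m creep '[0,0,-7,0,0,20,0, 0,0,-14,0,0,40,0, 0,0,-21,0,0,60,0, 0,0,-28,0,0,80,0, 0,0,-35,0,0,100,0]'
python3 -m creep '[0,0,-7,0,0,0,0, 0,0,-14,0,0,0,0, 0,0,-21,0,0,0,0, 0,0,-28,0,0,0,0, 0,0,-35,0,0,0,0]'
python3 -c "
from h import *;st();plan(.4429,.0362,.1,94.2)"
```

```text
clock: 0.77
tool_pos: [0.2478, -0.347, 0.2452]
tcp_rot: [[0.958, 0.286, 0.0], [0.286, -0.958, -0.0], [0.0, 0.0, -1.0]]
force: [1.4, -0.2, 0.7]
opening: 0.0855
gripper_force: 0.0
clock: 1.18
tool_pos: [0.3374, -0.1687, 0.2456]
tcp_rot: [[0.958, 0.286, 0.001], [0.286, -0.958, -0.001], [0.001, 0.001, -1.0]]
force: [0.5, -0.2, 0.4]
opening: 0.0853
gripper_force: 0.0
clock: 1.6
tool_pos: [0.4272, 0.0098, 0.2456]
tcp_rot: [[0.958, 0.287, 0.001], [0.287, -0.958, -0.0], [0.001, 0.001, -1.0]]
force: [1.6, -1.0, -0.5]
opening: 0.0854
gripper_force: 0.0
clock: 2.02
tool_pos: [0.4268, 0.008, 0.1446]
tcp_rot: [[0.615, 0.789, 0.001], [0.789, -0.615, -0.0], [0.0, 0.001, -1.0]]
force: [0.5, 0.2, -0.1]
opening: 0.0852
gripper_force: 0.0
clock: 2.43
tool_pos: [0.4268, 0.0077, 0.1453]
tcp_rot: [[0.052, 0.999, 0.0], [0.999, -0.052, -0.0], [-0.0, 0.0, -1.0]]
force: [-0.1, 0.1, -0.6]
opening: 0.0852
gripper_force: 0.0
t2.4 [0.4268 0.0077 0.1453] yaw87.0 F [-0.1  0.1 -0.6] op0.0852 gf0.0
rot [ 0.   0.  -7.2] shift [29.3 14.6 45.3]
```

```bash
python3 -m creep '[0,0,-7,29,14,40,0, 0,0,-7,29,14,45,0, 0,0,-7,29,14,85,0, 0,0,-7,29,14,123,0, 0,0,-7,29,14,123,0]'
python3 -m creep '[0,0,0,0,0,0,0.5, 0,0,0,0,0,0,1, 0,0,0,0,0,0,1, 0,0,0,0,0,0,1, 0,0,0,0,0,0,1]' >/dev/null
python3 -m creep '[0,0,0,0,0,0,1, 0,0,0,0,0,0,1, 0,0,0,0,0,0,1, 0,0,0,0,0,0,1, 0,0,0,0,0,0,1]'
python3 -c "
from h import *;st();a=st2w(-.190-.08,0);print(a);plan(a[0],a[1],.022,88)"
```

```text
clock: 2.85
tool_pos: [0.4375, 0.0367, 0.0166]
tcp_rot: [[-0.064, 0.998, -0.012], [0.998, 0.064, 0.002], [0.003, -0.012, -1.0]]
force: [-2.0, 0.2, 0.3]
opening: 0.0857
gripper_force: 0.0
clock: 3.68
tool_pos: [0.4432, 0.0356, 0.0238]
tcp_rot: [[-0.064, 0.998, 0.002], [0.998, 0.064, -0.001], [-0.001, 0.002, -1.0]]
force: [-2.3, -0.3, 10.4]
opening: 0.0147
gripper_force: 61.4
t3.7 [0.4432 0.0356 0.0238] yaw93.7 F [-2.3 -0.3 10.4] op0.0147 gf61.4
[0.44657714 0.03916448]
rot [0.1 0.  5.7] shift [3.4 3.6 1.8]
```

```bash
python3 -m creep '[0,0,1,1,1,-1,1, 0,0,2.5,2,2,-1,1, 0,0,4,3,3,-1,1, 0,0,5.7,4,4,-1,1, 0,0,5.7,4,4,-1,1]'
python3 -m creep '[0,0,0,0,0,0,0.3, 0,0,0,0,0,0,0.3, 0,0,0,0,0,0,0.3, 0,0,0,0,0,0,0.3, 0,0,0,0,0,0,0.3]'
python3 - <<'E'
from h import *
rect("a",.32,.64,.0,.44,0.035,"pics/d1.png",s=1700)
E
```

```text
clock: 4.1
tool_pos: [0.446, 0.04, 0.024]
tcp_rot: [[0.037, 0.999, 0.0], [0.999, -0.037, -0.0], [-0.0, 0.0, -1.0]]
force: [-2.4, -0.5, 4.9]
opening: 0.0146
gripper_force: 60.6
clock: 4.52
tool_pos: [0.4462, 0.0401, 0.0233]
tcp_rot: [[0.036, 0.999, 0.0], [0.999, -0.036, 0.0], [0.0, 0.0, -1.0]]
force: [0.3, -0.4, -0.2]
opening: 0.0596
gripper_force: 0.0
```

View pics/d1.png

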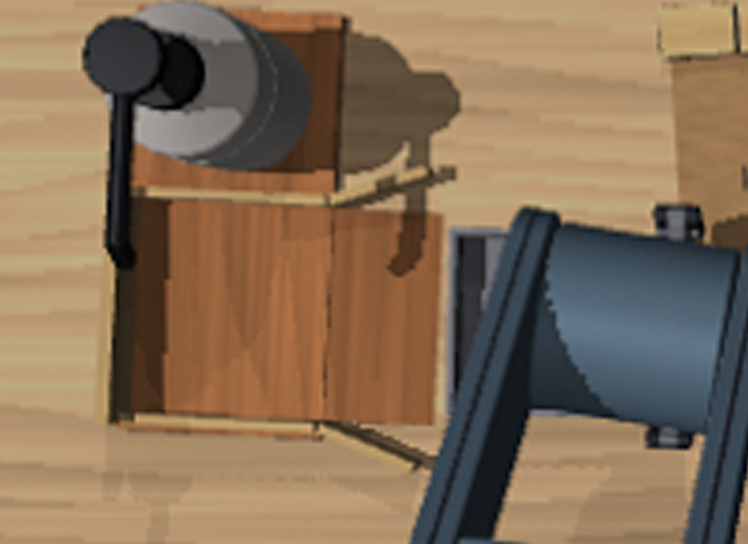

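The dish is now aligned: its front edge spans about (452,228) to (446,413), centred on the ramp. I push it up with the fingers straddling the handle.

```bash
python3 -m creep '[0,0,0,0,0,-7,0.3, 0,0,0,10,0,-7,0.3, 0,0,0,20,0,-7,0.3, 0,0,0,35,0,-7,0.3, 0,0,0,50,0,-7,0.3]'
python3 -m creep '[0,0,0,12,0,0,0.3, 0,0,0,24,0,0,0.3, 0,0,0,36,0,0,0.3, 0,0,0,48,0,0,0.3, 0,0,0,60,0,0,0.3]'
python3 -m creep '[0,0,0,12,0,0,0.3, 0,0,0,24,0,0,0.3, 0,0,0,36,0,0,0.3, 0,0,0,48,0,0,0.3, 0,0,0,60,0,0,0.3]'
python3 - <<'E'
from h import *
st();rect("a",.32,.64,.0,.44,0.035,"pics/d2.png",s=1700)
E
```

```text
clock: 4.98
tool_pos: [0.4483, 0.0908, 0.0306]
tcp_rot: [[0.036, 0.999, 0.001], [0.999, -0.036, -0.001], [-0.001, 0.001, -1.0]]
force: [0.3, -3.5, 1.3]
opening: 0.0596
gripper_force: 1.4
clock: 5.4
tool_pos: [0.4498, 0.1513, 0.0304]
tcp_rot: [[0.035, 0.999, 0.0], [0.999, -0.035, -0.0], [-0.0, 0.0, -1.0]]
force: [-0.1, -2.8, 0.3]
opening: 0.0598
gripper_force: 1.0
clock: 5.82
tool_pos: [0.452, 0.2111, 0.0305]
tcp_rot: [[0.035, 0.999, 0.0], [0.999, -0.035, -0.0], [-0.0, 0.0, -1.0]]
force: [1.0, -0.3, 0.6]
opening: 0.0602
gripper_force: 0.5
t5.8 [0.452  0.2111 0.0305] yaw88.0 F [ 1.  -0.3  0.6] op0.0602 gf0.5
```

View pics/d2.png

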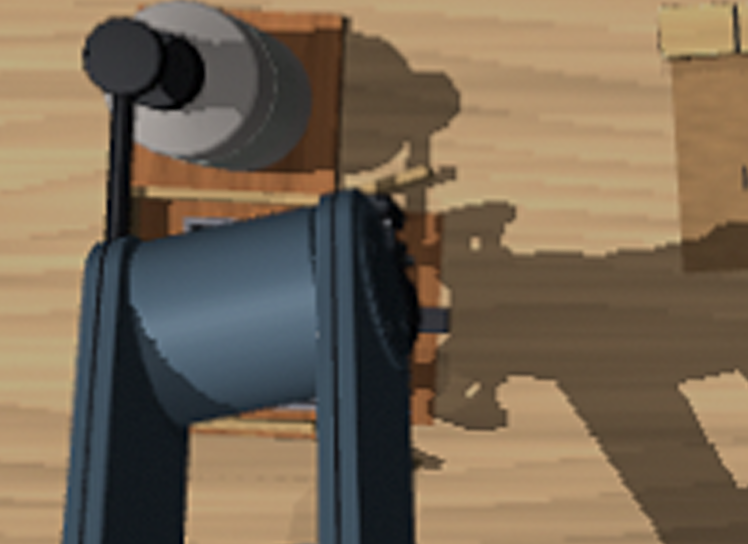

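Run:
```python
from h import *
im=r.get_image("scene");cv2.imwrite("pics/s1.png",cv2.resize(im[100:370,340:600],None,fx=2.2,fy=2.2,interpolation=cv2.INTER_CUBIC))
```

```text
(no output)
```

View pics/s1.png

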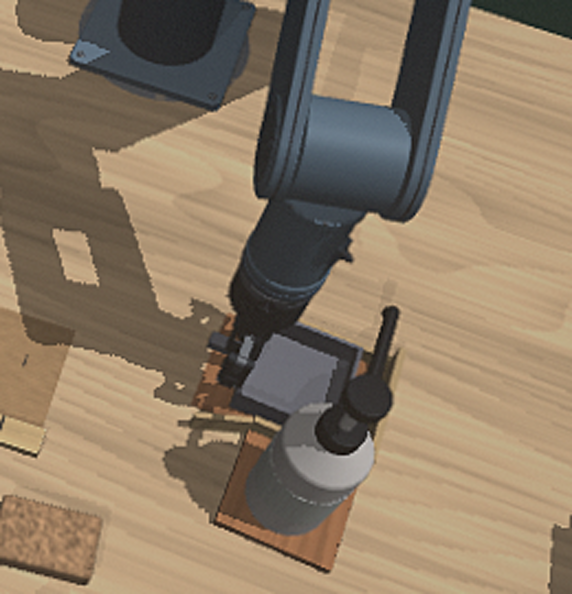

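The forearm fork is well above the spout and the dish is flat on the platform. I continue in small steps and watch the force.

```bash
python3 -m creep '[0,0,0,5,0,0,0.3, 0,0,0,10,0,0,0.3, 0,0,0,15,0,0,0.3, 0,0,0,20,0,0,0.3, 0,0,0,24,0,0,0.3]'
python3 -m creep '[0,0,0,1,0,0,0.3, 0,0,0,3,0,0,0.3, 0,0,0,5,0,0,0.3, 0,0,0,7,0,0,0.3, 0,0,0,7,0,0,0.3]'
```

```text
clock: 6.33
tool_pos: [0.4529, 0.2343, 0.0302]
tcp_rot: [[0.036, 0.999, -0.0], [0.999, -0.036, -0.0], [-0.0, -0.0, -1.0]]
force: [0.7, -0.2, -0.7]
opening: 0.0597
gripper_force: 0.6
clock: 6.75
tool_pos: [0.4534, 0.2412, 0.0304]
tcp_rot: [[0.036, 0.999, 0.0], [0.999, -0.036, 0.0], [0.0, 0.0, -1.0]]
force: [0.7, -0.3, -0.1]
opening: 0.0599
gripper_force: 0.0
```

```bash
python3 -m creep '[0,0,0,1,0,0,0.3, 0,0,0,2,0,0,0.3, 0,0,0,3,0,0,0.3, 0,0,0,4,0,0,0.3, 0,0,0,4,0,0,0.3]'
python3 - <<'E'
from h import *
im=r.get_image("scene");cv2.imwrite("pics/s2.png",cv2.resize(im[160:370,400:600],None,fx=2.8,fy=2.8,interpolation=cv2.INTER_CUBIC))
E
```

```text
clock: 7.17
tool_pos: [0.4535, 0.2451, 0.0304]
tcp_rot: [[0.036, 0.999, 0.0], [0.999, -0.036, 0.0], [0.0, 0.0, -1.0]]
force: [-0.5, -0.2, -0.4]
opening: 0.0597
gripper_force: 0.4
```

View pics/s2.png

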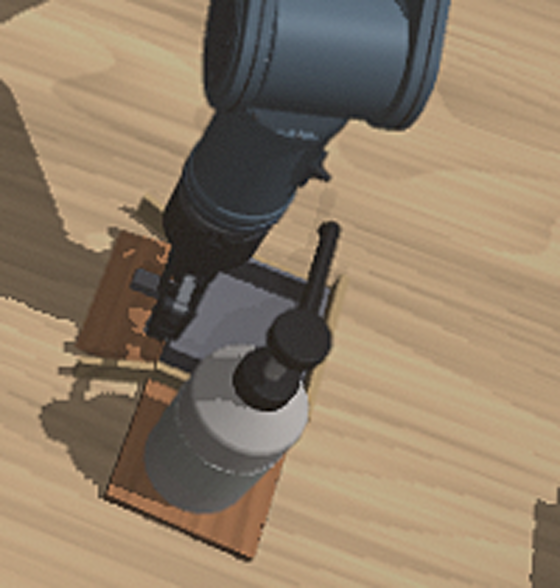

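The dish's front edge is now near the stop board, around (335,280), with no contact force yet. I advance further.

```bash
python3 -m creep '[0,0,0,1,0,0,0.3, 0,0,0,2,0,0,0.3, 0,0,0,3,0,0,0.3, 0,0,0,3,0,0,0.3]'
python3 -m creep '[0,0,0,1,0,0,0.3, 0,0,0,2,0,0,0.3, 0,0,0,3,0,0,0.3, 0,0,0,3,0,0,0.3]'
```

```text
clock: 7.55
tool_pos: [0.4535, 0.2471, 0.0304]
tcp_rot: [[0.035, 0.999, -0.0], [0.999, -0.035, -0.002], [-0.002, -0.0, -1.0]]
force: [-1.4, -6.1, 2.4]
opening: 0.0596
gripper_force: 3.2
clock: 7.88
tool_pos: [0.4532, 0.2474, 0.0304]
tcp_rot: [[0.035, 0.999, -0.002], [0.999, -0.035, -0.006], [-0.006, -0.002, -1.0]]
force: [-0.3, -20.7, 6.6]
opening: 0.0596
gripper_force: 10.1
```

The dish is home, with contact force building to 20 N at the stop. I back off, rise and close, then go over the pump.

```bash
python3 -m creep '[0,0,0,-20,0,0,0.3, 0,0,0,-40,0,0,0.3, 0,0,0,-70,0,0,0.3, 0,0,0,-100,0,-20,0.3, 0,0,0,-100,0,-60,1]'
python3 -m creep '[0,0,0,0,0,-40,1, 0,0,0,0,0,-80,1, 0,0,0,0,0,-120,1, 0,0,0,0,0,-160,1, 0,0,0,0,0,-200,1]' >/dev/null
python3 -m creep '[0,0,0,0,0,-20,1, 0,0,0,0,30,-30,1, 0,0,0,0,70,-30,1, 0,0,0,0,110,-30,1, 0,0,0,0,125,-30,1]'
python3 - <<'E'
from h import *
st();plan(.580,.303,.275,88);rect("a",.32,.64,.0,.44,0.035,"pics/d3.png",s=1700)
E
```

```text
clock: 8.3
tool_pos: [0.4464, 0.1472, 0.087]
tcp_rot: [[0.038, 0.999, -0.01], [0.999, -0.038, -0.002], [-0.002, -0.01, -1.0]]
force: [1.5, 1.1, -0.2]
opening: 0.0493
gripper_force: 0.0
clock: 9.13
tool_pos: [0.5791, 0.1462, 0.3198]
tcp_rot: [[0.036, 0.999, 0.003], [0.999, -0.036, 0.0], [0.0, 0.003, -1.0]]
force: [-0.8, -0.3, 0.3]
opening: 0.0
gripper_force: 0.0
t9.1 [0.5791 0.1462 0.3198] yaw87.9 F [-0.8 -0.3  0.3] op0.0000 gf0.0
rot [ 0.1 -0.  -0.1] shift [156.7  -4.9  44.9]
```

View pics/d3.png

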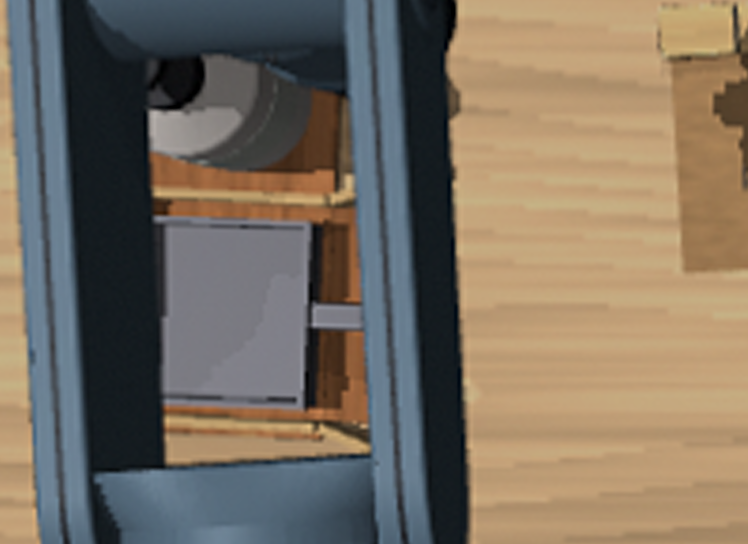

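The dish is square on the platform, with its rear edge at about column 310 and clear gaps to both rails. I move above the pump.

```bash
python3 -m creep '[0,0,0,40,-1,0,1, 0,0,0,80,-3,0,1, 0,0,0,120,-5,0,1, 0,0,0,157,-5,0,1, 0,0,0,157,-5,20,1]'
python3 -m creep '[0,0,0,0,0,10,1, 0,0,0,0,0,20,1, 0,0,0,0,0,25,1, 0,0,0,0,0,30,1, 0,0,0,0,0,35,1]'
```

```text
clock: 9.6
tool_pos: [0.5754, 0.3112, 0.3039]
tcp_rot: [[0.03, 1.0, 0.006], [1.0, -0.03, 0.006], [0.007, 0.006, -1.0]]
force: [1.0, -0.9, 1.4]
opening: 0.0001
gripper_force: 0.0
clock: 10.02
tool_pos: [0.5759, 0.3025, 0.2654]
tcp_rot: [[0.037, 0.999, 0.0], [0.999, -0.037, 0.0], [0.0, 0.0, -1.0]]
force: [-1.0, -0.4, 3.2]
opening: -0.0001
gripper_force: 1.4
```

```bash
python3 -m creep '[0,0,0,0,3,6,1, 0,0,0,0,3,12,1, 0,0,0,0,3,18,1, 0,0,0,0,3,22,1, 0,0,0,0,3,22,1]'
python3 -m creep '[0,0,0,0,0,1,1, 0,0,0,0,0,2,1, 0,0,0,0,0,2,1]'
```

```text
clock: 10.43
tool_pos: [0.5791, 0.3029, 0.2447]
tcp_rot: [[0.036, 0.999, 0.002], [0.999, -0.036, 0.0], [0.0, 0.002, -1.0]]
force: [-3.9, -3.0, 11.5]
opening: -0.0003
gripper_force: 5.4
clock: 10.68
tool_pos: [0.5791, 0.3029, 0.2441]
tcp_rot: [[0.036, 0.999, 0.003], [0.999, -0.036, 0.0], [0.001, 0.003, -1.0]]
force: [-4.5, -2.5, 10.7]
opening: 0.0002
gripper_force: 5.6
```

```bash
python3 -m creep '[0,0,0,0,0,2,1, 0,0,0,0,0,3,1, 0,0,0,0,0,3,1]'
python3 -m creep '[0,0,0,0,0,2,1, 0,0,0,0,0,3,1, 0,0,0,0,0,3,1]'
```

```text
clock: 10.93
tool_pos: [0.5792, 0.3029, 0.2439]
tcp_rot: [[0.036, 0.999, 0.005], [0.999, -0.036, 0.001], [0.001, 0.005, -1.0]]
force: [-8.9, -4.1, 22.7]
opening: 0.0003
gripper_force: 11.7
clock: 11.18
tool_pos: [0.5792, 0.3029, 0.2438]
tcp_rot: [[0.036, 0.999, 0.008], [0.999, -0.036, 0.002], [0.002, 0.008, -1.0]]
force: [-13.1, -6.1, 34.6]
opening: -0.0001
gripper_force: 17.5
```

It has bottomed. I rise fully, then make the other strokes plus one spare.

```bash
python3 -m creep '[0,0,0,0,0,-15,1, 0,0,0,0,0,-30,1, 0,0,0,0,0,-40,1, 0,0,0,0,0,-40,1, 0,0,0,0,0,-40,1]'
python3 -m creep '[0,0,0,0,0,14,1, 0,0,0,0,0,24,1, 0,0,0,0,0,34,1, 0,0,0,0,0,38,1, 0,0,0,0,0,38,1]'
python3 -m creep '[0,0,0,0,0,0,1, 0,0,0,0,0,0,1, 0,0,0,0,0,-12,1, 0,0,0,0,0,-26,1, 0,0,0,0,0,-38,1]'
python3 -m creep '[0,0,0,0,0,0,1, 0,0,0,0,0,0,1]'
python3 -m creep '[0,0,0,0,0,14,1, 0,0,0,0,0,24,1, 0,0,0,0,0,34,1, 0,0,0,0,0,38,1, 0,0,0,0,0,38,1]'
python3 -m creep '[0,0,0,0,0,0,1, 0,0,0,0,0,0,1, 0,0,0,0,0,-12,1, 0,0,0,0,0,-26,1, 0,0,0,0,0,-38,1]'
python3 -m creep '[0,0,0,0,0,0,1, 0,0,0,0,0,0,1]'
python3 -m creep '[0,0,0,0,0,14,1, 0,0,0,0,0,24,1, 0,0,0,0,0,34,1, 0,0,0,0,0,38,1, 0,0,0,0,0,38,1]'
python3 -m creep '[0,0,0,0,0,0,1, 0,0,0,0,0,0,1, 0,0,0,0,0,-20,1, 0,0,0,0,0,-50,1, 0,0,0,0,0,-80,1]'
```

```text
clock: 11.6
tool_pos: [0.579, 0.3033, 0.2753]
tcp_rot: [[0.036, 0.999, 0.001], [0.999, -0.036, 0.0], [0.0, 0.001, -1.0]]
force: [-0.5, -0.2, -1.3]
opening: 0.0003
gripper_force: 0.0
clock: 12.02
tool_pos: [0.5798, 0.3037, 0.2437]
tcp_rot: [[0.035, 0.999, 0.008], [0.999, -0.035, 0.002], [0.002, 0.008, -1.0]]
force: [-7.6, -2.6, 33.7]
opening: 0.0003
gripper_force: 17.2
clock: 12.43
tool_pos: [0.5786, 0.3034, 0.2751]
tcp_rot: [[0.036, 0.999, -0.0], [0.999, -0.036, -0.0], [-0.0, -0.0, -1.0]]
force: [-0.4, -0.4, 0.1]
opening: -0.0001
gripper_force: 0.0
clock: 12.6
tool_pos: [0.5783, 0.3034, 0.2739]
tcp_rot: [[0.036, 0.999, -0.002], [0.999, -0.036, -0.0], [-0.001, -0.002, -1.0]]
force: [0.2, -0.9, -0.6]
opening: 0.0001
gripper_force: 0.0
clock: 13.02
tool_pos: [0.5793, 0.3037, 0.2437]
tcp_rot: [[0.035, 0.999, 0.007], [0.999, -0.035, 0.002], [0.002, 0.007, -1.0]]
force: [-8.5, -3.9, 37.5]
opening: 0.0002
gripper_force: 18.4
clock: 13.43
tool_pos: [0.5783, 0.3034, 0.2746]
tcp_rot: [[0.036, 0.999, -0.001], [0.999, -0.036, -0.0], [-0.0, -0.001, -1.0]]
force: [-1.2, 0.3, -0.1]
opening: 0.0002
gripper_force: 0.0
clock: 13.6
tool_pos: [0.5781, 0.3033, 0.2735]
tcp_rot: [[0.036, 0.999, -0.002], [0.999, -0.036, -0.001], [-0.001, -0.002, -1.0]]
force: [-0.4, 0.1, -0.3]
opening: -0.0
gripper_force: 0.0
clock: 14.02
tool_pos: [0.5791, 0.3037, 0.2438]
tcp_rot: [[0.035, 0.999, 0.007], [0.999, -0.035, 0.002], [0.002, 0.007, -1.0]]
force: [-9.5, -3.3, 37.8]
opening: 0.0002
gripper_force: 18.7
clock: 14.43
tool_pos: [0.5773, 0.3031, 0.315]
tcp_rot: [[0.036, 0.999, -0.006], [0.999, -0.036, -0.002], [-0.002, -0.006, -1.0]]
force: [0.5, -0.0, -0.7]
opening: -0.0002
gripper_force: 0.0
```

Four full strokes are done. Next I go to the handle and draw the dish back level to the edge of the platform.

```bash
python3 -m creep '[0,0,0,-30,0,0,1, 0,0,0,-70,0,0,1, 0,0,0,-110,0,0,0.6, 0,0,0,-150,0,0,0.3, 0,0,0,-155,0,0,0.3]' >/dev/null
python3 -m creep '[0,0,0,0,-30,0,0.3, 0,0,0,0,-70,0,0.3, 0,0,0,0,-110,30,0.3, 0,0,0,0,-124,70,0.3, 0,0,0,20,-124,100,0.3]' >/dev/null
python3 -c "
from h import *;st();plan(.453,.228,.1,88)"
```

```text
t15.3 [0.4459 0.1712 0.2159] yaw87.9 F [ 1.8  0.7 -1.2] op0.0597 gf0.0
rot [-0.1  0.1 -0.1] shift [ 57.2   5.3 115.8]
```

```bash
python3 -m creep '[0,0,0,20,5,40,0.3, 0,0,0,40,5,80,0.3, 0,0,0,57,5,116,0.3, 0,0,0,57,5,150,0.3, 0,0,0,57,5,184,0.3]' 
python3 -m creep '[0,0,0,0,0,0,0.3, 0,0,0,0,0,0,1, 0,0,0,0,0,0,1, 0,0,0,0,0,0,1, 0,0,0,0,0,0,1]'
python3 -m creep '[0,0,0,-6,0,0,1, 0,0,0,-14,0,0,1, 0,0,0,-22,0,0,1, 0,0,0,-32,0,0,1, 0,0,0,-42,0,0,1]'
python3 -c "
from h import *
st();im=r.get_image('scene');cv2.imwrite('pics/s3.png',cv2.resize(im[160:370,400:600],None,fx=2.8,fy=2.8,interpolation=cv2.INTER_CUBIC))"
```

```text
clock: 15.68
tool_pos: [0.4541, 0.2303, 0.0299]
tcp_rot: [[0.034, 0.999, -0.004], [0.999, -0.034, -0.001], [-0.001, -0.004, -1.0]]
force: [0.7, 0.1, 0.0]
opening: 0.0596
gripper_force: 0.0
clock: 16.1
tool_pos: [0.4579, 0.2295, 0.036]
tcp_rot: [[0.036, 0.999, 0.003], [0.999, -0.036, 0.001], [0.001, 0.003, -1.0]]
force: [-0.8, 0.6, 6.3]
opening: 0.0149
gripper_force: 58.3
clock: 16.52
tool_pos: [0.4565, 0.1871, 0.0349]
tcp_rot: [[0.036, 0.999, 0.003], [0.999, -0.036, 0.001], [0.001, 0.003, -1.0]]
force: [0.3, 3.6, 3.4]
opening: 0.015
gripper_force: 58.7
t16.5 [0.4565 0.1871 0.0349] yaw87.9 F [0.3 3.6 3.4] op0.0150 gf58.7
```

View pics/s3.png

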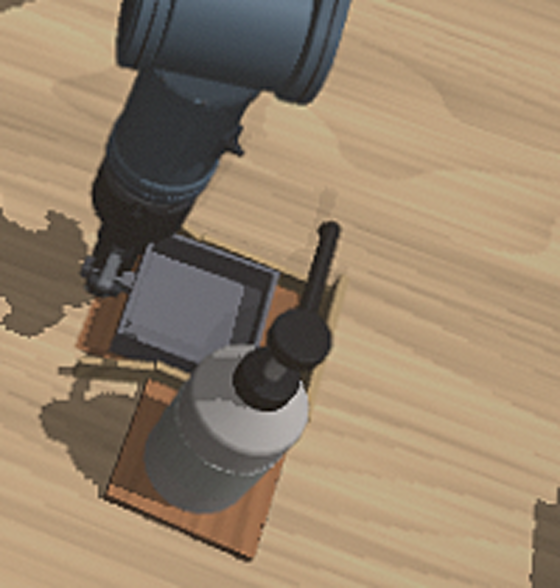

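The dish is drawn back level and flat to about −40 mm. I release it, put the shut fingers inside the dish, and push its rear wall down the ramp.

```bash
python3 -m creep '[0,0,0,0,0,0,0.3, 0,0,0,0,0,0,0.3, 0,0,0,0,0,-20,0.3, 0,0,0,0,0,-50,0.3, 0,0,0,0,0,-60,1]' 
python3 -m creep '[0,0,0,15,-3,0,1, 0,0,0,35,-3,0,1, 0,0,0,55,-3,0,1, 0,0,0,55,-3,20,1, 0,0,0,55,-3,40,1]' 
python3 -c "
from h import *;st();plan(.453,.245,.042,88)"
```

```text
clock: 16.98
tool_pos: [0.4566, 0.1874, 0.0963]
tcp_rot: [[0.035, 0.999, 0.003], [0.999, -0.035, -0.0], [0.0, 0.003, -1.0]]
force: [1.2, -0.2, -0.1]
opening: 0.0491
gripper_force: 0.0
clock: 17.4
tool_pos: [0.4552, 0.2438, 0.0541]
tcp_rot: [[0.033, 0.999, 0.003], [0.999, -0.033, 0.001], [0.001, 0.003, -1.0]]
force: [-0.0, 0.7, -0.9]
opening: 0.0001
gripper_force: 0.0
t17.4 [0.4552 0.2438 0.0541] yaw88.1 F [-0.   0.7 -0.9] op0.0001 gf0.0
rot [ 0.2 -0.   0.1] shift [ 1.1 -2.3 12.1]
```

```bash
python3 -m creep '[0,0,0,0,-2,13,1, 0,0,0,-10,-2,13,1, 0,0,0,-20,-2,13,1, 0,0,0,-30,-2,13,1, 0,0,0,-42,-2,13,1]' 
python3 -m creep '[0,0,0,-10,0,0,1, 0,0,0,-20,0,0,1, 0,0,0,-30,0,1,1, 0,0,0,-40,0,2,1, 0,0,0,-50,0,3,1]' 
python3 -m creep '[0,0,0,-10,0,2,1, 0,0,0,-20,0,4,1, 0,0,0,-30,0,5,1, 0,0,0,-40,0,5,1, 0,0,0,-50,0,5,1]' 
python3 -m creep '[0,0,0,-10,0,0,1, 0,0,0,-20,0,0,1, 0,0,0,-30,0,0,1, 0,0,0,-34,0,0,1, 0,0,0,-34,0,0,1]' 
python3 -m creep '[0,0,0,10,0,0,1, 0,0,0,10,0,-40,1, 0,0,0,10,0,-80,1, 0,0,0,10,0,-120,1, 0,0,0,10,0,-160,1]' >/dev/null
python3 -c "
from h import *
st();im=r.get_image('scene');cv2.imwrite('pics/s4.png',cv2.resize(im[130:340,180:560],None,fx=2,fy=2,interpolation=cv2.INTER_CUBIC))"
```

```text
clock: 17.82
tool_pos: [0.4516, 0.1996, 0.0417]
tcp_rot: [[0.036, 0.999, 0.002], [0.999, -0.036, 0.0], [0.0, 0.002, -1.0]]
force: [-0.3, 1.1, 0.1]
opening: 0.0001
gripper_force: 0.3
clock: 18.23
tool_pos: [0.4496, 0.1498, 0.0383]
tcp_rot: [[0.036, 0.999, 0.001], [0.999, -0.036, 0.0], [0.0, 0.001, -1.0]]
force: [0.2, 2.9, 2.8]
opening: 0.0
gripper_force: 1.4
clock: 18.65
tool_pos: [0.4468, 0.0996, 0.0325]
tcp_rot: [[0.035, 0.999, -0.001], [0.999, -0.035, -0.0], [-0.0, -0.001, -1.0]]
force: [0.2, 0.2, -0.5]
opening: -0.0002
gripper_force: 0.4
clock: 19.07
tool_pos: [0.4463, 0.0656, 0.0329]
tcp_rot: [[0.037, 0.999, 0.0], [0.999, -0.037, -0.0], [-0.0, 0.0, -1.0]]
force: [-0.2, -0.1, -0.3]
opening: 0.0001
gripper_force: 0.0
t19.5 [0.4458 0.078  0.1946] yaw88.0 F [ 2.   0.3 -0.4] op-0.0000 gf0.0
```

View pics/s4.png

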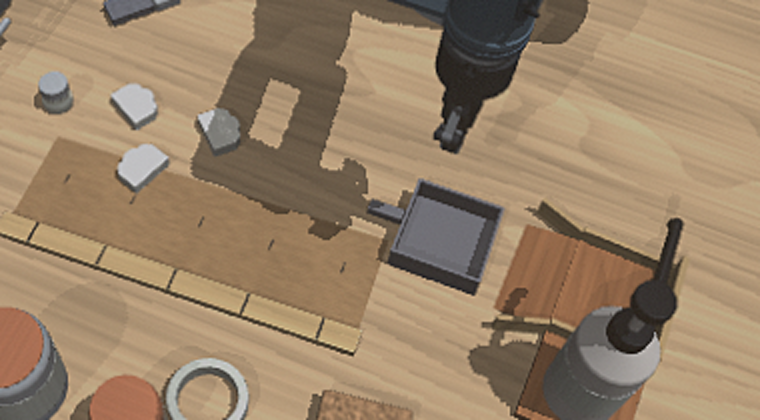

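The dish is flat on the bench and clear of the ramp, and all three blanks are still lying flat. From here I locate the blanks numerically by fitting their shape.

```bash
cat > fit.py <<'E'
from h import *
from scipy.optimize import minimize
S=1500;Z=.018
def tmpl(x,y,th,shape,x1,y1):
    m=np.zeros(shape,np.uint8);Rm=rot(th)
    px=lambda p:(lambda w:(int(round(16*((y1-w[1])*S-.5))),int(round(16*((x1-w[0])*S-.5)))))(np.array([x,y])+Rm@np.array(p))
    cv2.fillConvexPoly(m,np.array([px(p) for p in[(.016,.03),(.016,-.03),(-.016,-.03),(-.016,.03)]]),1,shift=4)
    for c,rr in(((-.015,0),.016),((-.014,.018),.012),((-.014,-.018),.012)): cv2.circle(m,px(c),int(rr*S*16),1,-1,shift=4)
    return m
def blanks(show=False,reg=(.33,.66,-.48,.06)):
    im=rect("",*reg,Z,"/tmp/x.png",s=S);hsv=cv2.cvtColor(im,cv2.COLOR_BGR2HSV)
    m=((hsv[...,1]<40)&(hsv[...,2]>85)).astype(np.uint8)
    m=cv2.morphologyEx(m,cv2.MORPH_OPEN,np.ones((5,5)))
    n,lab,stt,cen=cv2.connectedComponentsWithStats(m);x1,y1=reg[1],reg[3];out=[]
    for i in range(1,n):
        a=stt[i,4]/S**2*1e6
        if a<1200: continue
        c=(lab==i).astype(np.uint8);wx,wy=x1-(cen[i,1]+.5)/S,y1-(cen[i,0]+.5)/S
        def cost(p):
            t=tmpl(p[0]/1000,p[1]/1000,p[2],c.shape,x1,y1);return -float((t&c).sum())/(t|c).sum()
        best=min((minimize(cost,[wx*1000,wy*1000,t],method="Nelder-Mead",options=dict(initial_simplex=np.array([[wx*1000,wy*1000,t]]+[[wx*1000+8*(k==0),wy*1000+8*(k==1),t+15*(k==2)] for k in range(3)]))) for t in range(-180,180,45)),key=lambda q:q.fun)
        print("area %.0f IoU %.2f"%(a,-best.fun),"pos",(best.x[:2]/1000).round(4),"th %.1f"%((best.x[2]+180)%360-180))
        out.append(best.x)
    return out
E
python3 -m creep '[0,0,0,40,0,-30,0.2, 0,0,0,80,0,-60,0.2, 0,0,0,80,0,-60,0.2]' >/dev/null
python3 -c "
from fit import *
st();blanks()"
```

```text
t19.8 [0.4503 0.1606 0.2567] yaw88.0 F [ 0.2 -0.7 -0.6] op0.0361 gf0.0
area 2528 IoU 0.97 pos [ 0.5101 -0.2776] th 71.5
area 2539 IoU 0.96 pos [ 0.4292 -0.3354] th -29.5
area 2481 IoU 0.96 pos [ 0.4221 -0.2174] th -44.2
```

```bash
python3 -m creep '[0,0,0,-40,0,0,0, 0,0,0,-80,0,0,0, 0,0,0,-120,0,0,0, 0,0,0,-160,0,0,0, 0,0,0,-195,0,0,0]' >/dev/null
python3 -m creep '[0,0,0,-40,0,0,0, 0,0,0,-80,0,20,0, 0,0,0,-120,0,50,0, 0,0,0,-160,0,80,0, 0,0,0,-185,0,110,0]' >/dev/null
python3 -m creep '[0,0,7,0,0,0,0, 0,0,14,0,0,0,0, 0,0,21,0,0,0,0, 0,0,28,0,0,0,0, 0,0,35,0,0,0,0]' >/dev/null
python3 -m creep '[0,0,7,0,0,0,0, 0,0,14,0,0,0,0, 0,0,21,0,0,0,0, 0,0,28,0,0,0,0, 0,0,35,0,0,0,0]' >/dev/null
python3 -m creep '[0,0,7,0,0,0,0, 0,0,14,0,0,0,0, 0,0,21,0,0,0,0, 0,0,28,0,0,0,0, 0,0,35,0,0,0,0]' >/dev/null
python3 -m creep '[0,0,7,0,0,0,0, 0,0,14,0,0,0,0, 0,0,21,0,0,0,0, 0,0,27,0,0,0,0, 0,0,27,0,0,0,0]' >/dev/null
python3 -c "
from h import *;st();plan(.4221,-.2174,.08,-44.2);plan(.4221,-.2174,.015,-44.2)"
```

```text
t22.3 [ 0.4361 -0.2106  0.1543] yaw-44.2 F [-0.5 -1.1 -0. ] op0.0854 gf0.0
rot [ 0.   0.1 -0. ] shift [-5.3 14.6 74.3]
rot [ 0.   0.1 -0. ] shift [ -5.2  14.6 139.3]
```

```bash
python3 -m creep '[0,0,0,-5,15,35,0, 0,0,0,-5,15,70,0, 0,0,0,-5,15,105,0, 0,0,0,-5,15,135,0, 0,0,0,-5,15,141,0]'
python3 -m creep '[0,0,0,0,0,0,0, 0,0,0,0,0,0,1, 0,0,0,0,0,0,1, 0,0,0,0,0,0,1, 0,0,0,0,0,0,1]'
python3 -m creep '[0,0,0,0,0,-5,1, 0,0,0,0,0,-15,1, 0,0,0,0,0,-25,1, 0,0,0,0,0,-35,1, 0,0,0,0,0,-35,1]'
python3 -c "
from h import *;st();m=np.array([.6114,.0071]);b=m-.016*np.array([.9984,.0563]);print(b);c=b-.012*np.array([.9984,.0563]);plan(c[0],c[1],.05,3.2)"
```

```text
clock: 22.75
tool_pos: [0.4194, -0.2161, 0.0096]
tcp_rot: [[0.721, -0.693, -0.006], [-0.693, -0.721, 0.005], [-0.008, 0.001, -1.0]]
force: [-1.3, 1.6, -0.3]
opening: 0.0857
gripper_force: 0.0
clock: 23.17
tool_pos: [0.4237, -0.2198, 0.016]
tcp_rot: [[0.719, -0.695, 0.003], [-0.695, -0.719, -0.003], [0.005, -0.0, -1.0]]
force: [-0.4, 0.7, 7.1]
opening: 0.0581
gripper_force: 64.7
clock: 23.58
tool_pos: [0.4235, -0.2197, 0.0515]
tcp_rot: [[0.719, -0.695, 0.003], [-0.695, -0.719, -0.003], [0.005, -0.0, -1.0]]
force: [-0.6, -0.4, 0.0]
opening: 0.0583
gripper_force: 64.3
t23.6 [ 0.4235 -0.2197  0.0515] yaw-44.0 F [-0.6 -0.4  0. ] op0.0583 gf64.3
[0.5954256 0.0061992]
rot [  0.1  -0.3 -47.2] shift [ -41.6 -273.1    1.4]
```

```bash
python3 -m creep '[0,0,0,-4,-25,0,1, 0,0,0,-9,-60,0,1, 0,0,0,-14,-95,0,1, 0,0,0,-20,-130,0,1, 0,0,0,-25,-160,0,1]' >/dev/null
python3 -m creep '[0,0,-6,-4,-30,0,1, 0,0,-12,-8,-60,0,1, 0,0,-18,-14,-90,0,1, 0,0,-24,-17,-110,0,1, 0,0,-24,-17,-113,0,1]' >/dev/null
python3 -m creep '[0,0,-6,0,0,0,1, 0,0,-12,0,0,0,1, 0,0,-18,0,0,0,1, 0,0,-23,0,0,0,1, 0,0,-23,0,0,0,1]' 
python3 -c "
from h import *;m=np.array([.6114,.0071]);b=m-.016*np.array([.9984,.0563]);c=b-.010*np.array([.9984,.0563]);plan(c[0],c[1],.017,3.2)"
```

```text
clock: 24.83
tool_pos: [0.5813, 0.0061, 0.0488]
tcp_rot: [[0.999, 0.053, -0.001], [0.053, -0.999, -0.0], [-0.001, 0.0, -1.0]]
force: [-1.0, 0.2, -0.6]
opening: 0.0584
gripper_force: 64.3
rot [ 0.   0.  -0.2] shift [ 4.1  0.7 31.8]
```

```bash
python3 -m creep '[0,0,0,0,1,12,1, 0,0,0,0,1,24,1, 0,0,0,0,1,32,1, 0,0,0,5,1,32,1, 0,0,0,11,1,32,1]'
python3 -m creep '[0,0,0,2,0,0,1, 0,0,0,4,0,0,1, 0,0,0,6,0,0,1, 0,0,0,6,0,0,1]'
```

```text
clock: 25.25
tool_pos: [0.5919, 0.0062, 0.0158]
tcp_rot: [[0.999, 0.05, -0.002], [0.05, -0.999, 0.0], [-0.002, -0.001, -1.0]]
force: [-0.6, 0.2, -0.5]
opening: 0.0584
gripper_force: 68.0
clock: 25.58
tool_pos: [0.5987, 0.0067, 0.0167]
tcp_rot: [[0.999, 0.051, -0.001], [0.051, -0.999, 0.0], [-0.001, -0.0, -1.0]]
force: [-0.5, -0.5, -0.7]
opening: 0.058
gripper_force: 67.9
```

```bash
python3 -m creep '[0,0,0,1,0,0,1, 0,0,0,2,0,0,1, 0,0,0,2,0,0,1]'
python3 -m creep '[0,0,0,1,0,0,1, 0,0,0,2,0,0,1, 0,0,0,2,0,0,1]'
```

```text
clock: 25.83
tool_pos: [0.5988, 0.0068, 0.0163]
tcp_rot: [[0.999, 0.052, -0.004], [0.052, -0.999, 0.0], [-0.004, -0.0, -1.0]]
force: [-5.7, -1.1, 1.8]
opening: 0.0587
gripper_force: 68.2
clock: 26.08
tool_pos: [0.5988, 0.007, 0.0158]
tcp_rot: [[0.999, 0.052, -0.008], [0.052, -0.999, 0.0], [-0.008, -0.001, -1.0]]
force: [-9.8, -2.2, 2.3]
opening: 0.0583
gripper_force: 68.6
```

```bash
python3 -m creep '[0,0,0,-2,0,0,0.12, 0,0,0,-2,0,0,0.12, 0,0,0,-2,0,0,0.12, 0,0,0,-2,0,-20,0.12, 0,0,0,-2,0,-50,0.12]'
python3 -m creep '[0,0,0,-40,0,-30,0, 0,0,0,-80,0,-60,0, 0,0,0,-120,0,-60,0, 0,0,0,-160,0,-60,0, 0,0,0,-190,0,-60,0]' >/dev/null
python3 -c "
from fit import *
st();blanks()"
```

```text
clock: 26.5
tool_pos: [0.5993, 0.0071, 0.0647]
tcp_rot: [[0.999, 0.051, -0.005], [0.052, -0.999, 0.001], [-0.005, -0.001, -1.0]]
force: [-0.2, 0.1, -0.2]
opening: 0.075
gripper_force: 0.0
t26.9 [ 0.4109 -0.0032  0.1281] yaw3.0 F [ 0.3 -0.6  0.6] op0.0856 gf0.0
area 2458 IoU 0.95 pos [0.595  0.0052] th 3.1
area 2528 IoU 0.97 pos [ 0.5102 -0.2776] th 71.6
area 2540 IoU 0.96 pos [ 0.429  -0.3357] th -29.0
```

Blank 1 is seated at (0.595, 0.005), which is right. Next is the blank at (0.510, −0.278).

```bash
python3 -m creep '[0,0,-3,20,36,0,0, 0,0,-6,35,70,0,0, 0,0,-12,50,106,0,0, 0,0,-18,68,142,0,0, 0,0,-24,84,176,0,0]' >/dev/null
python3 -m creep '[0,0,-7,0,0,0,0, 0,0,-14,0,0,0,0, 0,0,-21,0,0,0,0, 0,0,-28,0,0,0,0, 0,0,-35,0,0,0,0]' >/dev/null
python3 -m creep '[0,0,-7,0,0,0,0, 0,0,-9.5,0,0,0,0, 0,0,-9.5,0,0,0,0]' >/dev/null
python3 -c "
from h import *;st();plan(.5102,-.2776,.013,71.6)"
```

```text
t28.1 [ 0.505  -0.1749  0.1273] yaw71.5 F [-0.1  0.3 -0.2] op0.0853 gf0.0
rot [ 0.1  0.  -0.1] shift [-95.8  37.2 114.3]
```

```bash
python3 -m creep '[0,0,0,-38,15,0,0, 0,0,0,-76,30,10,0, 0,0,0,-96,37,30,0, 0,0,0,-96,37,50,0, 0,0,0,-96,37,60,0]' 
python3 -m creep '[0,0,0,0,0,20,0, 0,0,0,0,0,40,0, 0,0,0,0,0,54,0, 0,0,0,0,0,54,0, 0,0,0,0,0,54,0.2]' 
python3 -m creep '[0,0,0,0,0,0,1, 0,0,0,0,0,0,1, 0,0,0,0,0,0,1, 0,0,0,0,0,0,1, 0,0,0,0,0,0,1]'
python3 -m creep '[0,0,0,0,0,-5,1, 0,0,0,0,0,-15,1, 0,0,0,0,0,-25,1, 0,0,0,0,0,-35,1, 0,0,0,0,0,-35,1]'
python3 -c "
from h import *;m=np.array([.6166,-.0847]);b=m-.016*np.array([.9984,.0563]);c=b-.012*np.array([.9984,.0563]);plan(c[0],c[1],.05,3.2)"
```

```text
clock: 28.47
tool_pos: [0.5081, -0.2785, 0.0648]
tcp_rot: [[0.322, 0.947, -0.001], [0.947, -0.322, 0.001], [0.001, -0.001, -1.0]]
force: [-0.6, 0.7, -0.1]
opening: 0.0855
gripper_force: 0.0
clock: 28.88
tool_pos: [0.5086, -0.2764, 0.0125]
tcp_rot: [[0.318, 0.948, -0.001], [0.948, -0.318, 0.001], [0.001, -0.001, -1.0]]
force: [-0.6, -1.5, 1.0]
opening: 0.0757
gripper_force: 0.0
clock: 29.3
tool_pos: [0.5097, -0.2778, 0.0145]
tcp_rot: [[0.318, 0.948, 0.003], [0.948, -0.318, -0.002], [-0.001, 0.003, -1.0]]
force: [0.2, 1.4, 6.0]
opening: 0.0586
gripper_force: 65.4
clock: 29.72
tool_pos: [0.51, -0.2784, 0.0507]
tcp_rot: [[0.318, 0.948, 0.004], [0.948, -0.318, -0.003], [-0.002, 0.004, -1.0]]
force: [-0.4, 0.0, 0.6]
opening: 0.0582
gripper_force: 64.6
rot [ 0.3 -0.1 68.3] shift [207.2  13.5   0.4]
```

```bash
python3 -m creep '[0,0,0,25,2,0,1, 0,0,0,60,4,0,1, 0,0,0,95,6,0,1, 0,0,0,130,9,0,1, 0,0,0,165,11,0,1]' >/dev/null
python3 -m creep '[0,0,7,20,1,0,1, 0,0,14,42,2,0,1, 0,0,21,42,2,0,1, 0,0,28,42,2,0,1, 0,0,35,42,2,0,1]' >/dev/null
python3 -m creep '[0,0,7,0,0,0,1, 0,0,14,0,0,0,1, 0,0,21,0,0,0,1, 0,0,28,0,0,0,1, 0,0,33.3,0,0,0,1]' >/dev/null
python3 -m creep '[0,0,0,0,0,0,1, 0,0,0,0,0,0,1]' 
python3 -c "
from h import *;m=np.array([.6166,-.0847]);b=m-.016*np.array([.9984,.0563]);c=b-.005*np.array([.9984,.0563]);plan(c[0],c[1],.017,3.2)"
```

```text
clock: 31.13
tool_pos: [0.5868, -0.0852, 0.0479]
tcp_rot: [[0.998, 0.058, 0.0], [0.058, -0.998, -0.0], [0.0, 0.0, -1.0]]
force: [-0.3, 0.3, -1.4]
opening: 0.0587
gripper_force: 64.6
rot [ 0.  -0.   0.1] shift [ 8.8  1.2 30.9]
```

```bash
python3 -m creep '[0,0,0,0,1,12,1, 0,0,0,0,1,24,1, 0,0,0,0,1,32,1, 0,0,0,5,1,32,1, 0,0,0,10,1,32,1]'
python3 -m creep '[0,0,0,2,0,0,1, 0,0,0,4,0,0,1, 0,0,0,4,0,0,1]' 
python3 -m creep '[0,0,0,1,0,0,1, 0,0,0,2,0,0,1, 0,0,0,2,0,0,1]'
```

```text
clock: 31.55
tool_pos: [0.596, -0.0854, 0.0143]
tcp_rot: [[0.998, 0.056, -0.002], [0.056, -0.998, 0.001], [-0.002, -0.001, -1.0]]
force: [0.2, 0.2, -0.1]
opening: 0.0586
gripper_force: 67.5
clock: 31.8
tool_pos: [0.5998, -0.0853, 0.015]
tcp_rot: [[0.998, 0.056, -0.003], [0.056, -0.998, 0.0], [-0.003, -0.0, -1.0]]
force: [-2.9, -1.4, -1.8]
opening: 0.0583
gripper_force: 67.4
clock: 32.05
tool_pos: [0.5999, -0.0853, 0.015]
tcp_rot: [[0.998, 0.056, -0.006], [0.056, -0.998, 0.0], [-0.006, -0.001, -1.0]]
force: [-8.5, -3.4, 2.1]
opening: 0.0584
gripper_force: 67.8
```

```bash
python3 -m creep '[0,0,0,-2,0,0,0.12, 0,0,0,-2,0,0,0.12, 0,0,0,-2,0,0,0.12, 0,0,0,-2,0,-20,0.12, 0,0,0,-2,0,-50,0.12]'
python3 -m creep '[0,0,0,-30,0,-30,0, 0,0,0,-60,20,-60,0, 0,0,0,-90,50,-60,0, 0,0,0,-120,80,-60,0, 0,0,0,-150,110,-60,0]' >/dev/null
python3 -c "
from fit import *
st();b=blanks()
for q in b: plan(q[0]/1000,q[1]/1000,.013,q[2])"
```

```text
clock: 32.47
tool_pos: [0.599, -0.0846, 0.0636]
tcp_rot: [[0.998, 0.055, -0.005], [0.055, -0.998, 0.002], [-0.005, -0.002, -1.0]]
force: [0.8, -0.3, 0.3]
opening: 0.0749
gripper_force: 0.0
t32.9 [ 0.4617 -0.1994  0.1274] yaw3.3 F [ 0.6 -0.8  0.3] op0.0852 gf0.0
area 2469 IoU 0.95 pos [ 0.6002 -0.0866] th 3.4
area 2466 IoU 0.95 pos [ 0.5955 -0.0077] th 4.1
rot [ 0.2  0.1 -0.4] shift [ 149.4 -110.8  113.1]
rot [ 0.2  0.1 -1. ] shift [ 149.  -189.7  112.7]
```

Blank 1 has been knocked about 13 mm towards blank 2, to y = −0.008. I regrip it with a narrow opening and re-seat it.

```bash
python3 -m creep '[0,0,0,0,-38,0,0.25, 0,0,0,20,-76,0,0.25, 0,0,0,50,-108,0,0.25, 0,0,0,80,-140,0,0.25, 0,0,-1,108,-170,0,0.25]' >/dev/null
python3 -m creep '[0,0,0,38,-20,30,0.25, 0,0,0,38,-20,50,0.25, 0,0,0,38,-20,50,0.25, 0,0,0,38,-20,50,0.25]' 
python3 -c "
from h import *;st();plan(.5955,-.0080,.035,4)"
```

```text
clock: 33.68
tool_pos: [0.5927, -0.0027, 0.0743]
tcp_rot: [[0.997, 0.074, -0.003], [0.074, -0.997, 0.001], [-0.003, -0.001, -1.0]]
force: [-0.3, -0.3, -0.0]
opening: 0.0641
gripper_force: 0.0
t33.7 [ 0.5927 -0.0027  0.0743] yaw4.3 F [-0.3 -0.3 -0. ] op0.0641 gf0.0
rot [-0.1  0.2  0.3] shift [ 2.6  5.6 39.3]
```

```bash
python3 -m creep '[0,0,0,2,5.5,0,0.25, 0,0,0,2,5.5,20,0.25, 0,0,0,2,5.5,39,0.25, 0,0,0,2,5.5,39,0.25, 0,0,0,2,5.5,39,0.25]'
python3 -c "
from h import *;st();plan(.5955,-.0080,.0155,4)"
```

```text
clock: 34.1
tool_pos: [0.5955, -0.0103, 0.0377]
tcp_rot: [[0.997, 0.071, -0.0], [0.071, -0.997, -0.0], [-0.0, 0.0, -1.0]]
force: [-0.3, -0.2, 0.5]
opening: 0.0643
gripper_force: 0.0
t34.1 [ 0.5955 -0.0103  0.0377] yaw4.1 F [-0.3 -0.2  0.5] op0.0643 gf0.0
rot [0.  0.  0.1] shift [ 0.1 -2.3 22.2]
```

```bash
python3 -m creep '[0,0,0,-1,-2.3,0,0.25, 0,0,0,-1,-2.3,0,0.25, 0,0,0,-1,-2.3,8,0.25, 0,0,0,-1,-2.3,15,0.25, 0,0,0,-1,-2.3,22,0.25]'
python3 -m creep '[0,0,0,0,0,0,1, 0,0,0,0,0,0,1, 0,0,0,0,0,0,1, 0,0,0,0,0,0,1]'
python3 -c "
from h import *;plan(.5985,.0065,.0155,3.2)"
```

```text
clock: 34.52
tool_pos: [0.5947, -0.0069, 0.0146]
tcp_rot: [[0.997, 0.073, 0.001], [0.073, -0.997, -0.0], [0.001, 0.0, -1.0]]
force: [-1.1, -0.6, -0.2]
opening: 0.064
gripper_force: 0.0
clock: 34.85
tool_pos: [0.5938, -0.0068, 0.0142]
tcp_rot: [[0.997, 0.073, -0.002], [0.073, -0.997, 0.0], [-0.002, -0.0, -1.0]]
force: [-2.2, 0.4, -1.5]
opening: 0.0585
gripper_force: 66.1
rot [-0.   0.1  1. ] shift [  5.6 -12.9  -1.3]
```

```bash
python3 -m creep '[0,0,0,-4,0,0,1, 0,0,1,-4,-7,0,1, 0,0,1,-4,-14,0,1, 0,0,1,-2,-14,0,1, 0,0,1,0,-14,0,1]'
python3 -m creep '[0,0,0,1,0,0,1, 0,0,0,2,0,0,1, 0,0,0,2,0,0,1]'
```

```text
clock: 35.27
tool_pos: [0.5934, 0.0075, 0.015]
tcp_rot: [[0.998, 0.057, -0.0], [0.057, -0.998, 0.0], [-0.0, -0.0, -1.0]]
force: [-9.3, -0.2, 2.6]
opening: 0.0583
gripper_force: 66.4
clock: 35.52
tool_pos: [0.5934, 0.0073, 0.0141]
tcp_rot: [[0.998, 0.056, -0.005], [0.056, -0.998, 0.0], [-0.005, -0.001, -1.0]]
force: [-6.9, 0.8, 1.7]
opening: 0.0586
gripper_force: 66.5
```

```bash
python3 -m creep '[0,0,0,-2,0,0,0.15, 0,0,0,-2,0,0,0.15, 0,0,0,-2,0,0,0.15, 0,0,0,-2,0,-20,0.15, 0,0,0,-2,0,-50,0.15]'
python3 -m creep '[0,0,0,-40,0,-30,0, 0,0,0,-80,0,-60,0, 0,0,0,-120,0,-60,0, 0,0,0,-160,0,-60,0, 0,0,0,-190,0,-60,0]' >/dev/null
python3 -c "
from fit import *
st();b=blanks()
q=b[-1];plan(q[0]/1000,q[1]/1000,.013,q[2])"
```

```text
clock: 35.93
tool_pos: [0.5918, 0.0072, 0.0626]
tcp_rot: [[0.998, 0.055, -0.005], [0.055, -0.998, 0.001], [-0.005, -0.001, -1.0]]
force: [1.2, 0.2, -0.1]
opening: 0.0729
gripper_force: 0.0
t36.4 [ 0.4034 -0.0038  0.126 ] yaw3.2 F [-0.1 -0.2  0.3] op0.0855 gf0.0
area 2464 IoU 0.95 pos [ 0.6003 -0.0865] th 3.2
area 2464 IoU 0.95 pos [0.595  0.0056] th 3.4
area 2541 IoU 0.96 pos [ 0.4291 -0.3355] th -29.1
rot [ 0.   0.6 32.4] shift [ 19.  336.  109.2]
```

```bash
python3 -m creep '[0,0,0,2,40,0,0, 0,0,0,4,80,0,0, 0,0,0,6,120,0,0, 0,0,0,9,160,0,0, 0,0,0,10,198,0,0]' >/dev/null
python3 -m creep '[0,0,6.5,2,40,0,0, 0,0,13,4,80,0,0, 0,0,19.5,6,120,0,0, 0,0,26,9,138,0,0, 0,0,32.4,9,138,0,0]' >/dev/null
python3 -m creep '[0,0,0,0,0,30,0, 0,0,0,0,0,50,0, 0,0,0,0,0,50,0]'
python3 -c "
from h import *;plan(.4291,-.3355,.013,-29.1)"
```

```text
clock: 37.48
tool_pos: [0.4398, -0.3366, 0.0712]
tcp_rot: [[0.872, -0.489, -0.004], [-0.489, -0.872, 0.005], [-0.006, -0.002, -1.0]]
force: [-1.0, 0.7, 0.7]
opening: 0.0853
gripper_force: 0.0
rot [-0.1  0.3 -0.2] shift [-9.5  4.4 58.2]
```

```bash
python3 -m creep '[0,0,0,-9,4,0,0, 0,0,0,-9,4,20,0, 0,0,0,-9,4,40,0, 0,0,0,-9,4,57,0, 0,0,0,-9,4,57,0]'
python3 -m creep '[0,0,0,0,0,0,0.2, 0,0,0,0,0,0,1, 0,0,0,0,0,0,1, 0,0,0,0,0,0,1, 0,0,0,0,0,0,1]'
python3 -m creep '[0,0,0,0,0,-5,1, 0,0,0,0,0,-15,1, 0,0,0,0,0,-25,1, 0,0,0,0,0,-35,1, 0,0,0,0,0,-35,1]'
python3 -c "
from h import *;m=np.array([.6218,-.1765]);b=m-.016*np.array([.9984,.0563]);c=b-.012*np.array([.9984,.0563]);plan(c[0],c[1],.05,3.2)"
```

```text
clock: 37.9
tool_pos: [0.4305, -0.3362, 0.0167]
tcp_rot: [[0.873, -0.488, -0.002], [-0.488, -0.873, 0.002], [-0.003, -0.001, -1.0]]
force: [-0.4, 0.2, -0.5]
opening: 0.0855
gripper_force: 0.0
clock: 38.32
tool_pos: [0.4326, -0.3382, 0.0203]
tcp_rot: [[0.873, -0.488, 0.003], [-0.488, -0.873, -0.003], [0.004, 0.002, -1.0]]
force: [-0.3, 0.9, 6.4]
opening: 0.058
gripper_force: 64.4
clock: 38.73
tool_pos: [0.4328, -0.3383, 0.0558]
tcp_rot: [[0.873, -0.488, 0.003], [-0.488, -0.873, -0.004], [0.005, 0.002, -1.0]]
force: [0.8, 0.1, -0.8]
opening: 0.0574
gripper_force: 64.1
rot [  0.2  -0.2 -32.4] shift [  62.2 -218.5    5.7]
```

```bash
python3 -m creep '[0,0,0,8,-27,0,1, 0,0,0,17,-60,0,1, 0,0,0,27,-95,0,1, 0,0,0,37,-130,0,1, 0,0,0,46,-162,0,1]' >/dev/null
python3 -m creep '[0,0,-6.5,5,-28,0,1, 0,0,-13,16,-56,0,1, 0,0,-19.5,16,-56,0,1, 0,0,-26,16,-56,0,1, 0,0,-32.4,16,-56,0,1]' >/dev/null
python3 -m creep '[0,0,0,0,0,0,1, 0,0,0,0,0,0,1]' 
python3 -c "
from h import *;m=np.array([.6218,-.1765]);b=m-.016*np.array([.9984,.0563]);c=b-.002*np.array([.9984,.0563]);plan(c[0],c[1],.021,3.2)"
```

```text
clock: 39.73
tool_pos: [0.5921, -0.1769, 0.0528]
tcp_rot: [[0.999, 0.052, -0.0], [0.052, -0.999, 0.0], [-0.0, -0.0, -1.0]]
force: [0.1, -0.3, -0.3]
opening: 0.0578
gripper_force: 64.2
rot [-0.   0.  -0.2] shift [11.7  1.2 31.8]
```

```bash
python3 -m creep '[0,0,0,0,1,12,1, 0,0,0,0,1,24,1, 0,0,0,0,1,32,1, 0,0,0,6,1,32,1, 0,0,0,12,1,32,1]'
python3 -m creep '[0,0,0,2,0,0,1, 0,0,0,4,0,0,1, 0,0,0,5,0,0,1, 0,0,0,5,0,0,1]' 
python3 -m creep '[0,0,0,1,0,0,1, 0,0,0,2,0,0,1, 0,0,0,2,0,0,1]'
```

```text
clock: 40.15
tool_pos: [0.6034, -0.1773, 0.0193]
tcp_rot: [[0.999, 0.053, -0.002], [0.053, -0.999, 0.001], [-0.002, -0.001, -1.0]]
force: [0.0, 0.2, -0.5]
opening: 0.0578
gripper_force: 70.5
clock: 40.48
tool_pos: [0.6093, -0.177, 0.0206]
tcp_rot: [[0.998, 0.055, -0.0], [0.055, -0.998, 0.0], [-0.0, -0.0, -1.0]]
force: [-1.0, 0.1, -0.7]
opening: 0.0578
gripper_force: 70.5
clock: 40.73
tool_pos: [0.6106, -0.1769, 0.0207]
tcp_rot: [[0.998, 0.055, -0.001], [0.055, -0.998, 0.0], [-0.001, -0.0, -1.0]]
force: [-2.9, 1.1, 0.1]
opening: 0.0579
gripper_force: 70.6
```

```bash
python3 -m creep '[0,0,0,1,0,0,1, 0,0,0,2,0,0,1, 0,0,0,2,0,0,1]'
python3 -m creep '[0,0,0,-2,0,0,0.12, 0,0,0,-2,0,0,0.12, 0,0,0,-2,0,0,0.12, 0,0,0,-2,0,-20,0.12, 0,0,0,-2,0,-50,0.12]'
python3 -m creep '[0,0,0,-40,-30,-30,0, 0,0,0,-70,-60,-60,0, 0,0,0,-100,-90,-60,0, 0,0,0,-130,-120,-60,0, 0,0,0,-160,-150,-60,0]' >/dev/null
python3 -m creep '[0,0,0,-20,-30,0,0, 0,0,0,-40,-60,0,0, 0,0,0,-40,-60,0,0]' >/dev/null
python3 - <<'E'
from fit import *
st();b=blanks()
R=np.array([[.9984,.0563],[-.0563,.9984]]) # world->batten
for q in b:
    print(min(((R@(q[:2]/1000-np.array(m))*1000).round(1).tolist() for m in[(.6114,.0071),(.6166,-.0847),(.6218,-.1765)]),key=lambda v:abs(v[1])))
im=r.get_image("top");cv2.imwrite("pics/f.png",im)
E
```

```text
clock: 40.98
tool_pos: [0.6108, -0.1768, 0.0203]
tcp_rot: [[0.998, 0.055, -0.005], [0.055, -0.998, 0.001], [-0.005, -0.001, -1.0]]
force: [-8.0, -1.4, 2.2]
opening: 0.0577
gripper_force: 70.8
clock: 41.4
tool_pos: [0.6094, -0.1759, 0.0683]
tcp_rot: [[0.998, 0.055, -0.005], [0.055, -0.998, 0.003], [-0.005, -0.003, -1.0]]
force: [0.7, -0.1, -0.4]
opening: 0.0749
gripper_force: 0.0
t42.1 [0.4141 0.009  0.1298] yaw3.3 F [-1.6  0.2 -0.1] op0.0856 gf0.0
area 2499 IoU 0.96 pos [ 0.6056 -0.1779] th 3.5
area 2468 IoU 0.95 pos [ 0.6002 -0.0864] th 3.6
area 2463 IoU 0.95 pos [0.595  0.0058] th 3.2
[-16.2, -0.5]
[-16.5, -0.8]
[-16.5, -0.3]
```

View pics/f.png

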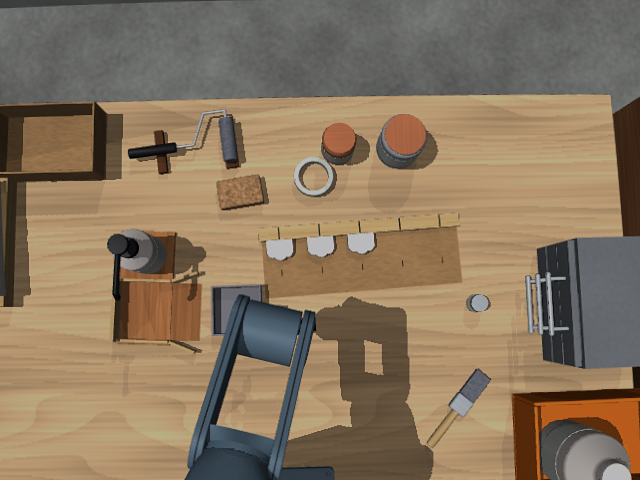

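The blanks sit at (280,248), (320,246) and (361,243), centred on marks 1–3. The dish is clear of the ramp at about −205 mm, and the gripper is touching nothing.

```bash
python3 -c "
from workcell import r;print(r.close_job())"
```

```text
the job is handed in; nothing more can be done
None
```

The job is handed in, with no verdict shown: the dish went home against the stop and got four full pump strokes, one more than the three blanks needed, and now stands flat clear of the ramp at about −205 mm; the blanks sit within 1 mm of marks 1–3 against the batten by my measurements, after blank 1 was knocked 13 mm aside mid-run and re-seated, and I didn't move the jar, tape or sanding block.

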